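# Hang the slide carrier in the air dryer and open its air cock

## Robot

A 6-joint arm with a two-finger parallel gripper is mounted at the origin on a cart in front of the work surface, level with it; the furniture and walls round the work are solid. World frame = base frame: x ahead of the robot, y to its left, z up, the work surface at z = 0. Lengths are in m, angles in rad, forces in N, time in s.
With the tool pointing down it reaches from about 0.25 to 0.8 m from the base axis. Payload 8.5 kg.
Tool frame: the origin (TCP) lies midway between the tips of the shut fingers; the grasp point (between the pads) lies robot.grip_point_offset behind it (robot.grip_point_offset is the distance from the TCP to the grasp point, in m); x points along the fingers, y is the direction in which the jaws open and shut, and the axes are right-handed (so a half turn about x gives the same grasp; the last joint's range is limited). The gripper opens to 85 mm and grips with 20 to 120 N. Pads are 22 mm wide; open, the fingers measure 114 mm over their backs; the gripper's body (76 mm by 85 mm) begins 54 mm behind the grasp point. The pads swing forward as they close: fully open they stand 13 mm farther back than shut.
Start: joints at [1.322, 0.238, -0.013, 1.319, 0, 1.571], TCP at [0.129, 0.509, 0.231] pointing down, gripper open.
Joint ranges: [-2.66, 2.66], [-1.03, 1.9], [-1.14, 1.46], [-1.82, 2.27], [-1.45, 1.34], [-3.14, 3.14]. Speed limits (rad/s): [2.22, 2.22, 2.79, 3.14, 3.14, 3.14].

## Interface

Orientations are given as a rotation vector (axis times angle).
In Python, from bench import robot gives the robot as it stands. The module is installed in compiled form; this text tells all that it offers.
- The arm moves only by the tool apply_moves, never from a script. Its argument "moves" is a list of rows, each an object with "xyz": the shift along the tool's x, y, z in mm, a list of three; "dr": the turn, a rotation vector about the tool's x, y, z in rad, a list of three. A call has 1 to 10 rows; each row shifts and turns the commanded pose from where the row before left it, along the tool's axes as they then stand; what a row does not reach is not made up. A row lasts 1/12 s, in which the tool goes at most 41.7 mm and 7.16 degrees, less where a joint would pass 70% of its speed; a pose out of reach is approached as far as the arm can. A call is refused whole if a number of a shift passes 41.7 or a number of a turn 0.125, either way. A call with a gripper value outside its range is refused whole. "hand" is the closure, from -1 (fully open) to 1 (shut), set as the call begins (left out, the last holds). The fingers move at their own pace and stop on an object; the grip force is fixed at half the most. Time passes only in rows, so rows that do not move let the fingers close. It gives the time, the measured TCP pose, the force and the opening at its end, in the units of the state.
- robot.read_state(): the state, without advancing time (a new reading comes with each control period).
- robot.camera(name): name is "side" or "top" or "wrist"; returns a dict with "image" (480x640x3 uint8, red, green, blue), "mtx" (3x3 intrinsics, pixels), "T" (4x4, takes a point from camera to world coordinates); the wrist camera has in their place "mount" (4x4, takes a point from camera to tool coordinates, whose origin is the TCP and whose axes are the tool frame's). Camera axes: x right, y up, looking along -z (the intrinsics and any distortion apply to the point x, -y, -z); pixel columns grow to the right and rows downward; lengths in m; the calibration is good to about 2 mm. A picture is of the moment at which its call begins: read the wrist's pose just before it. There is no depth.
- robot.finish_job(): hands the job in, once; it reports no verdict.
Trained networks look in a picture, given as the dict that the camera call returned (one of the last four; its "shot" number tells which), for a name from the list of things; names that differ only in an ending like _2 or _b are one class to them, and where a whole thing is asked for, a point or a joint stands for the part that bears it (a point fixed in the world has none). Each returns a list of dicts, best first, with "conf" (0 to 1); they miss things now and then, are a little off and sometimes report something else, mostly with a low value. They report only what shows in the picture. A call takes as long as a camera call.
- robot.recognise(label, picture): "box" ([left, top, right, bottom] in pixels, round what is visible of it).
- robot.silhouettes(label, picture): "pixels" (480x640 bool, what is visible of it) and "box" ([left, top, right, bottom] in pixels, round what is visible of it).
The state is a dict: "time": time; "qpos": joint angles; "joint_vel": joint speeds; "joint_efforts": joint torques, N m; "eef_pos": TCP position; "tool_rot": TCP orientation; "force": force on the tool from outside, world axes, zero at the start; "moment": the same for the moment, N m; "grip_width": opening from 0.0 (shut) to 1.0 (fully open).
Only numpy, scipy, OpenCV 4.12 (cv2) and the standard library are available. Lean on these libraries where they do the work, as an engineer would, in place of code of your own. Each camera call takes 0.05 s, during which the arm holds its last target.

## Task

Dry the stained slides: hang the slide carrier gently by its handle bar on both prongs of the air dryer's bracket. Then turn the air on: press the cock's blue lever down to free its safety lock, and turn it from shut to fully open, until it runs firmly against the red stop pin, without forcing it. Leave the other things on the worktop where they stand.

Things in the scene. Friction and masses are not known exactly. Their poses are not given: they have to be found in the camera images.
- dryer: bench air dryer, fixed: white housing 140 (x) x 290 (y) x 45 mm high. On its right half a steel pipe with a brass ball valve (upright stem at x = -5, y = -80 mm in this frame); on its left half a two-pronged steel bracket, with an air bar behind the hanging place. Origin: centre of the underside; x points to its back, y to its left, z up.
- hook_seat (a point): where the axis of the hung bar lies, midway between the dryer's two prongs, 180 mm above the worktop; axes as the dryer's. The 7 mm round prongs run along x, 29 mm to each side (y), dip here, and end 20 mm in front (-x) in red tips 19 mm above this point. Bring the bar in from the front over the tips, basket below the prongs, then lower it. Post 78 mm behind; air bar 59 mm behind, 85 mm below.
- slide_carrier: loose stainless slide carrier with eight stained glass slides, 0.13 to 0.24 kg: basket 80 (x) x 88 (y) x 31 mm high, with a bail handle rising from the middle of its two ends to a straight horizontal bar along y. Origin: centre of the underside; z up.
- carrier_bar (a point): centre of the carrier's handle bar, 110 mm above the carrier's underside; axes as the carrier's. The bar runs along y: 8 mm thick, 76 mm long between the bail's uprights, with an 11 mm thick black rubber sleeve over its middle 38 mm; grip it there (the bare steel beside the sleeve goes on the prongs).
- air_cock (a joint): angle of the cock's lever (rad): 0 = shut, lever across the pipe, pointing to -x of the dryer; grows counter-clockwise seen from above; near 1.57 = open, along the pipe, pointing to -y. A lock holds it within 0.12 of shut unless pressed down; once past, it stays down. Turning takes about 0.22 N m (3 N at the grip). Fully open = against the stop pin, which is set anywhere from 1.42 to 1.69.
- cock_plunger (a joint): how far the lever and its stem are pressed down (m): 0 = up, as it springs back when shut. The lock frees at 0.005, the bottom is at 0.008; the spring needs 5 N to start and 10 N at the bottom, where it is rigid.
- cock_grip (a point): grip point on the lever, mid-height, 75 mm from the stem's axis, 155 mm above the worktop when up; z up, -x points outward along the lever. The blue grip is 15 mm wide, 12 mm high and reaches from 42 to 102 mm from the stem's axis. The pipe (17 mm thick) runs along the dryer's y, its axis 60 mm below the lever.
- stop_ring: adjustable stop ring clamped on the valve's neck, fixed, with an upright red pin 9 mm thick, 32 mm from the stem's axis, its top 169 mm above the worktop. Origin: on the stem's axis at worktop height. -x points along the lever when it rests against the pin. The pin bears 100 N (about 43 N at the lever's grip point).
- cup: bystander: specimen cup with an orange lid, 65 mm wide, 71 mm high; origin: centre of the underside.
- timer: bystander: white lab timer, 60 x 64 x 18 mm; origin: centre of the underside.
- oil: bystander: small white dropper bottle, 25 mm wide, 62 mm high; origin: centre of the underside.

How it is judged:
By the outcome, as a careful person would: the job done as asked, in the order asked, and still so for the second after the job is handed in, with the robot touching nothing.
It also fails if it takes over 64 s, if anything falls off the work surface, if the arm or the gripper's body presses on something with over 40 N, if the wrist force passes 120 N, or if a joint passes its speed limit or range.

## Working session

There is one attempt and no reset: what is moved stays moved. The work goes in short steps, Python scripts to look and compute and a tool call to move; the robot and the scene stay as the last step left them, time stands still between calls to the robot, and variables do not carry over. Pictures are saved under pics/ and viewed, and the job is handed in when it is done.

Besides the shell and the picture viewer there is one more tool, called after "Call:" as name([rows], argument=value, ...), one row to a line, values as JSON. apply_moves: Moves the arm, as the interface text tells. Its arguments: {"type":"object","properties":{"moves":{"type":"array"},"hand":{"type":"number"}},"required":["moves"]}

```bash
mkdir -p pics; cat > look.py <<'E'
import sys,cv2,numpy as np
from bench import robot
s=robot.read_state()
print({k:np.round(v,3).tolist() for k,v in s.items()}, robot.grip_point_offset)
for n in sys.argv[2:]:
    p=robot.camera(n)
    cv2.imwrite(f'pics/{sys.argv[1]}_{n}.png',p['image'][:,:,::-1])
    print(n,p['shot'],np.round(p['mtx'],1).tolist(),np.round(p.get('T',p.get('mount')),4).tolist(),[k for k in p])
E
python3 look.py a side top wrist
```

```text
{'time': 0.0, 'qpos': [1.322, 0.239, -0.014, 1.319, -0.0, 1.571], 'joint_vel': [-0.0, -0.0, -0.003, 0.002, 0.0, 0.001], 'joint_efforts': [-0.001, -53.877, 34.644, 0.018, -0.0, 0.0], 'eef_pos': [0.129, 0.508, 0.231], 'tool_rot': [0.194, 1.562, -0.196], 'force': [0.36, -1.007, -0.239], 'moment': [0.052, 0.003, 0.063], 'grip_width': 1.0} 0.0187
side 1 [[460.3, 0.0, 323.8], [0.0, 460.3, 236.5], [0.0, 0.0, 1.0]] [[0.9564, 0.0909, -0.2776, 0.1953], [-0.2915, 0.3583, -0.8869, -1.0395], [0.0188, 0.9292, 0.3691, 0.5468], [0.0, 0.0, 0.0, 1.0]] ['image', 'mtx', 'T', 'shot']
top 2 [[560.3, 0.0, 316.9], [0.0, 560.3, 241.8], [0.0, 0.0, 1.0]] [[0.0222, 0.9965, -0.0802, 0.3677], [-0.9997, 0.0229, 0.008, -0.0475], [0.0098, 0.08, 0.9968, 1.6853], [0.0, 0.0, 0.0, 1.0]] ['image', 'mtx', 'T', 'shot']
wrist 3 [[377.8, 0.0, 323.3], [0.0, 377.8, 239.1], [0.0, 0.0, 1.0]] [[0.0005, 0.3254, -0.9456, -0.1432], [1.0, 0.0013, 0.001, 0.0003], [0.0015, -0.9456, -0.3254, -0.0848], [0.0, 0.0, 0.0, 1.0]] ['image', 'mtx', 'mount', 'shot']
```

View pics/a_side.png

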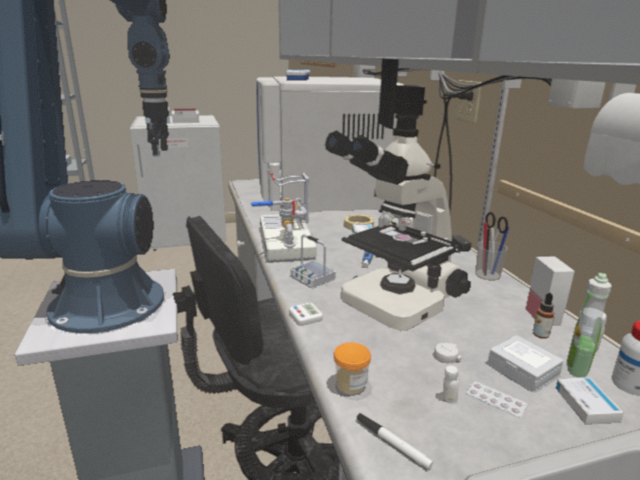

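View pics/a_top.png

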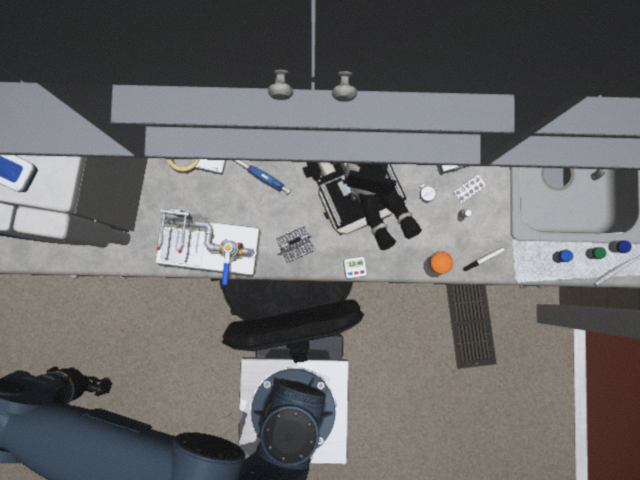

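View pics/a_wrist.png

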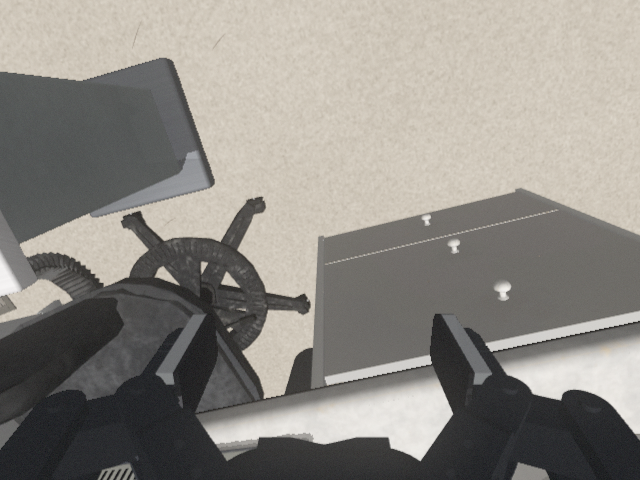

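```bash
cat > h.py <<'E'
import cv2,numpy as np
from bench import robot
from scipy.spatial.transform import Rotation as R
def camT(p,s=None):
    if 'T' in p: return np.array(p['T'])
    T=np.eye(4);T[:3,:3]=R.from_rotvec(s['tool_rot']).as_matrix();T[:3,3]=s['eef_pos'];return T@np.array(p['mount'])
def ray(p,uv,s=None):
    T=camT(p,s);K=np.array(p['mtx']);d=np.linalg.inv(K)@[uv[0],uv[1],1];d=np.array([d[0],-d[1],-d[2]])
    return T[:3,3],T[:3,:3]@d
def onz(p,uv,z,s=None):
    o,d=ray(p,uv,s);return o+d*(z-o[2])/d[2]
def proj(p,X,s=None):
    T=camT(p,s);X=np.atleast_2d(X);c=(X-T[:3,3])@T[:3,:3];K=np.array(p['mtx'])
    q=np.c_[c[:,0],-c[:,1],-c[:,2]]@K.T;return q[:,:2]/q[:,2:]
def tri(rays):
    A=np.zeros((3,3));b=np.zeros(3)
    for o,d in rays:
        d=d/np.linalg.norm(d);M=np.eye(3)-np.outer(d,d);A+=M;b+=M@o
    return np.linalg.solve(A,b)
def shot(n,name):
    s=robot.read_state();p=robot.camera(n);cv2.imwrite(f'pics/{name}.png',p['image'][:,:,::-1]);return p,s
E
cat > r.py <<'E'
from h import *
for n in ['top','side']:
    p,s=shot(n,'b_'+n)
    for l in ['dryer','slide_carrier','air_cock','stop_ring','cup','timer','oil']:
        r=robot.silhouettes(l,p)
        for q in r[:2]:
            m=q['pixels'];ys,xs=np.nonzero(m)
            rr=cv2.minAreaRect(np.c_[xs,ys].astype(np.float32))
            print(n,l,round(q['conf'],2),np.round(q['box']),len(xs),np.round(rr[0],1),np.round(rr[1],1),round(rr[2],1))
    im=p['image'][:,:,::-1]
    if n=='top': c=im[190:300,140:380]
    else: c=im[150:340,220:400]
    cv2.imwrite(f'pics/c_{n}.png',cv2.resize(c,None,fx=3.3 if n=='top' else 3.1,fy=3.3 if n=='top' else 3.1,interpolation=cv2.INTER_CUBIC))
E
python3 r.py
```

```text
top dryer 0.69 [156. 207. 257. 286.] 5022 [205.7 247.5] [104.3  63.1] 13.3
top slide_carrier 0.8 [279. 224. 312. 262.] 250 [295.4 242.8] [27.7 31.3] 63.4
top air_cock 0.6 [221. 242. 229. 283.] 193 [225.8 264.1] [ 6.1 40.2] 4.2
top stop_ring 0.46 [219. 241. 243. 255.] 134 [230.5 245.2] [20.  15.8] 33.7
top cup 0.86 [425. 254. 453. 271.] 425 [440.3 262.3] [21.9 22.6] 45.0
top timer 0.9 [345. 256. 369. 277.] 398 [354.4 266.5] [19.2 21.4] 81.9
top timer 0.7 [278. 227. 308. 262.] 188 [295.2 243. ] [27.9 31. ] 66.0
top oil 0.59 [344. 255. 369. 280.] 457 [354.2 267. ] [20.7 22.7] 80.5
top oil 0.53 [458. 209. 472. 220.] 83 [464.  212.5] [12.  7.] 0.0
side dryer 0.77 [252. 172. 315. 264.] 2976 [282.1 216.6] [89.  59.5] 83.9
side slide_carrier 0.89 [289. 234. 336. 287.] 1098 [315.7 262.9] [45.5 49.3] 18.4
side air_cock 0.67 [253. 198. 290. 206.] 210 [271. 202.] [ 7.1 40.1] 88.3
side cup 0.83 [337. 342. 372. 395.] 1562 [353.  367.5] [51.4 36.9] 81.3
side timer 0.65 [287. 302. 324. 326.] 568 [305.2 313.4] [21.3 31.8] 76.0
side oil 0.77 [442. 366. 458. 405.] 470 [450.5 384.5] [35. 15.] 90.0
```

View pics/c_top.png

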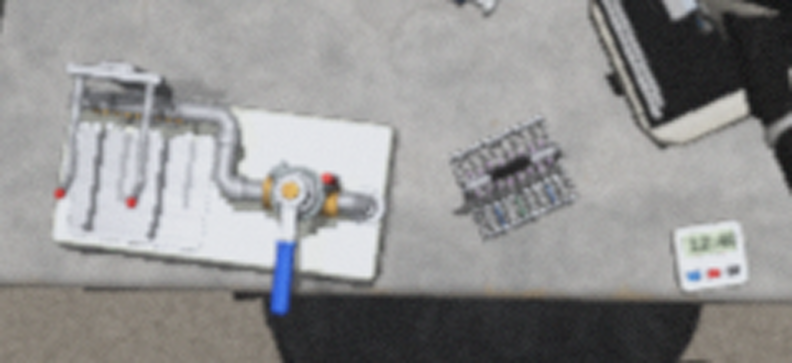

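View pics/c_side.png

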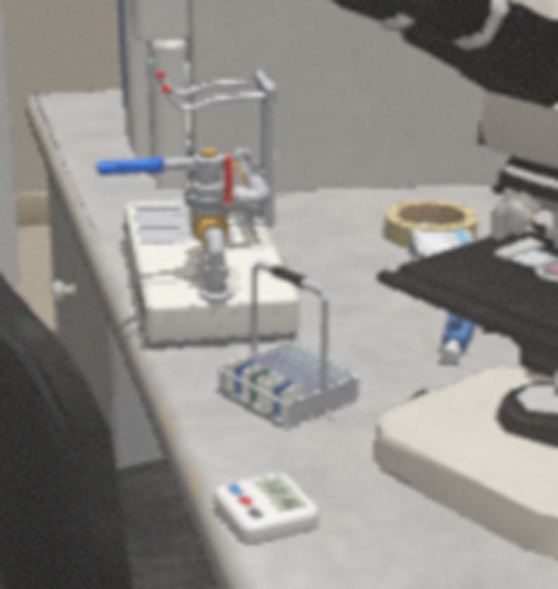

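```bash
cat > m.py <<'E'
from h import *
p,s=shot('top','d_top')
f=lambda u,v,z:onz(p,(u/3.3+140-.35,v/3.3+190-.35),z)
for n,a in dict(TR=(394,126,.045),BR=(378,279,.045),BL=(52,240,.045),tipL=(60,193,.199),tipR=(131,202,.199),stem=(289,190,.165),lev=(278,313,.155),pin=(327,180,.169),bar=(510,165,.11),s0=(490,173,.11),s1=(530,157,.11)).items(): print(n,np.round(f(*a),4))
c=(f(394,126,.045)+f(52,240,.045))/2
BR=f(378,279,.045);BL=f(52,240,.045);TR=f(394,126,.045)
d=BL-BR;yaw=np.arctan2(-d[0],d[1]);d2=TR-BR;print(c,yaw,np.arctan2(d2[1],d2[0]),np.linalg.norm(d),np.linalg.norm(d2))
a=f(490,173,.11);b=f(530,157,.11);d=a-b;print('bar yaw',np.arctan2(-d[0],d[1]))
E
python3 m.py
```

```text
TR [0.537  0.1104 0.045 ]
BR [0.4006 0.1204 0.045 ]
BL [0.4286 0.4096 0.045 ]
tipL [0.4608 0.362  0.199 ]
tipR [0.4548 0.3048 0.199 ]
stem [0.4697 0.1835 0.165 ]
lev [0.3686 0.1905 0.155 ]
pin [0.4784 0.1521 0.169 ]
bar [0.4991 0.0041 0.11  ]
s0 [0.4919 0.021  0.11  ]
s1 [ 0.5064 -0.0128  0.11  ]
[0.48280435 0.25997887 0.045     ] -0.09644357190822768 -0.07314449107107117 0.29051643120351917 0.13673297888910357
bar yaw 0.4052404544775913
```

```bash
python3 - <<'E'
from h import *
s=robot.read_state();M=R.from_rotvec(s['tool_rot']).as_matrix();print(M.round(3))
p,s=shot('top','e')
q=robot.silhouettes('slide_carrier',p)[0]
im=p['image'][:,:,::-1].copy();im[q['pixels']]=(0,0,255)
cv2.imwrite('pics/e.png',cv2.resize(im[210:280,260:340],None,fx=8,fy=8,interpolation=cv2.INTER_CUBIC))
cv2.imwrite('pics/e0.png',cv2.resize(p['image'][210:280,260:340,::-1],None,fx=8,fy=8,interpolation=cv2.INTER_CUBIC))
E
```

```text
[[-0.     0.246  0.969]
 [-0.     0.969 -0.246]
 [-1.    -0.    -0.   ]]
```

View pics/e0.png

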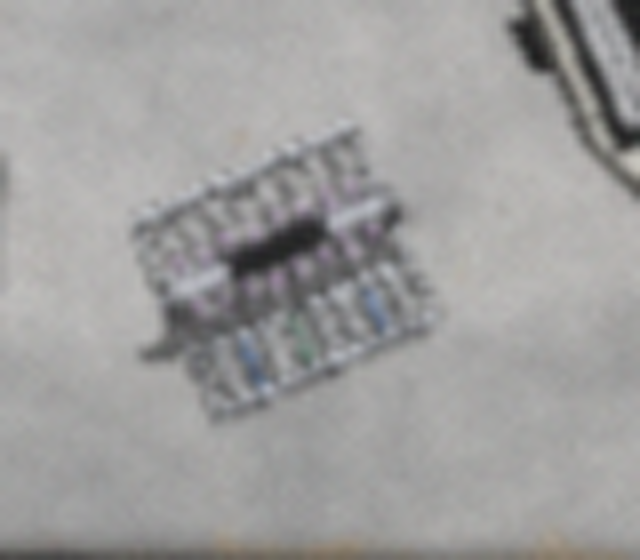

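```bash
cat > plan.py <<'E'
# usage: plan.py x y z yaw [n]   tool down, tool y at yaw
import sys
from h import *
def Rd(yaw): 
    c,s=np.cos(yaw),np.sin(yaw); return np.array([[0,c,s],[0,s,-c],[-1,0,0]])
def plan(s,pos,yaw,n=None,z0=None):
    M=R.from_rotvec(s['tool_rot']);p0=np.array(s['eef_pos']);T=R.from_matrix(Rd(yaw))
    rel=(M.inv()*T).as_rotvec();d=np.array(pos)-p0
    if n is None: n=int(max(np.ceil(np.abs(rel).max()/.12),np.ceil(np.linalg.norm(d)/.040),1))
    print('n',n,'rel',rel.round(4),'d',d.round(4),'per row dr',(rel/n).round(4))
    for i in range(n):
        Mi=M*R.from_rotvec(rel*i/n)
        print((Mi.inv().apply(d/n)*1000).round(2).tolist())
if __name__=='__main__':
    a=list(map(float,sys.argv[1:]));s=robot.read_state()
    plan(s,a[:3],a[3],int(a[4]) if len(a)>4 else None)
E
python3 plan.py 0.499 0.004 0.31 0.36 16
```

```text
n 16 rel [ 0.962 -0.     0.   ] d [ 0.3697 -0.5048  0.0787] per row dr [ 0.0601 -0.      0.    ]
[-4.92, -24.89, 30.17]
[-4.92, -23.03, 31.61]
[-4.92, -21.09, 32.93]
[-4.92, -19.07, 34.14]
[-4.92, -16.99, 35.23]
[-4.92, -14.84, 36.18]
[-4.92, -12.64, 37.01]
[-4.92, -10.39, 37.7]
[-4.92, -8.11, 38.26]
[-4.92, -5.8, 38.68]
[-4.92, -3.46, 38.96]
[-4.92, -1.11, 39.09]
[-4.92, 1.24, 39.09]
[-4.92, 3.58, 38.94]
[-4.92, 5.92, 38.66]
[-4.92, 8.23, 38.23]
```

Call:
apply_moves([
  {"xyz": [-12, -24.9, 30.2], "dr": [0.06, 0, 0]},
  {"xyz": [-12, -23, 31.6], "dr": [0.06, 0, 0]},
  {"xyz": [-12, -21.1, 32.9], "dr": [0.06, 0, 0]},
  {"xyz": [-12, -19.1, 34.1], "dr": [0.06, 0, 0]},
  {"xyz": [-12, -17, 35.2], "dr": [0.06, 0, 0]},
  {"xyz": [-12, -14.8, 36.2], "dr": [0.06, 0, 0]},
  {"xyz": [-7, -12.6, 37], "dr": [0.06, 0, 0]},
  {"xyz": [0, -10.4, 37.7], "dr": [0.06, 0, 0]},
])

```text
time: 1.77
eef_pos: [0.3153, 0.2553, 0.312]
tool_rot: [0.574, 1.492, -0.57]
force: [1.0, 1.2, -0.8]
grip_width: 1.007
```

```bash
python3 plan.py 0.499 0.004 0.29 0.36 8; python3 look.py f wrist
```

```text
n 8 rel [ 4.794e-01 -2.000e-04 -3.000e-03] d [ 0.1837 -0.2513 -0.022 ] per row dr [ 0.0599 -0.     -0.0004]
[2.74, -8.05, 38.07]
[2.75, -5.75, 38.48]
[2.75, -3.44, 38.76]
[2.75, -1.11, 38.89]
[2.75, 1.22, 38.89]
[2.75, 3.55, 38.75]
[2.75, 5.87, 38.46]
[2.75, 8.16, 38.04]
{'time': 1.767, 'qpos': [0.681, 0.013, -0.075, 1.48, -0.0, 1.412], 'joint_vel': [-1.15, -0.062, -0.105, -0.036, -0.002, -0.428], 'joint_efforts': [9.799, -38.83, 35.132, 1.265, 0.049, 0.767], 'eef_pos': [0.315, 0.255, 0.312], 'tool_rot': [0.574, 1.492, -0.57], 'force': [1.009, 1.16, -0.755], 'moment': [0.088, 0.0, 0.013], 'grip_width': 1.007} 0.0187
wrist 8 [[377.8, 0.0, 323.3], [0.0, 377.8, 239.1], [0.0, 0.0, 1.0]] [[0.0007, 0.3256, -0.9455, -0.1432], [1.0, 0.0012, 0.0011, -0.0001], [0.0015, -0.9455, -0.3256, -0.0848], [0.0, 0.0, 0.0, 1.0]] ['image', 'mtx', 'mount', 'shot']
```

View pics/f_wrist.png

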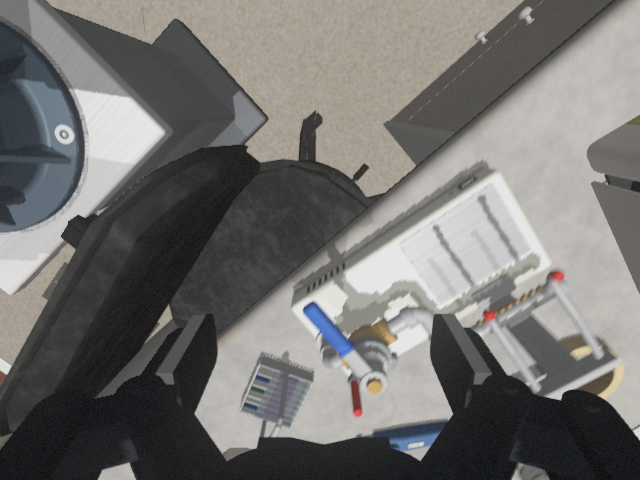

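```bash
python3 look.py g0 wrist >/dev/null; python3 look.py g1 wrist|cut -c1-260; cat > w.py <<'E'
from h import *
import sys,pickle
for k in range(2): p,s=shot('wrist',sys.argv[1])
pickle.dump(({k:p[k] for k in ('mtx','mount','image')},s),open(f'{sys.argv[1]}.pkl','wb'))
print(np.round(s['eef_pos'],4),np.abs(s['joint_vel']).max().round(4),s['time'])
for l in sys.argv[2:]:
    for q in robot.silhouettes(l,p)[:1]:
        ys,xs=np.nonzero(q['pixels']);print(l,round(q['conf'],2),np.round(q['box']),len(xs),xs.mean().round(1),ys.mean().round(1))
E
python3 w.py g dryer slide_carrier stop_ring air_cock
```

```text
{'time': 1.867, 'qpos': [0.675, 0.014, -0.077, 1.479, -0.001, 1.412], 'joint_vel': [0.096, 0.014, -0.0, -0.007, 0.033, 0.04], 'joint_efforts': [-2.796, -37.199, 35.526, 0.121, -0.378, -0.487], 'eef_pos': [0.317, 0.253, 0.311], 'tool_rot': [0.577, 1.491, -0.576
wrist 10 [[377.8, 0.0, 323.3], [0.0, 377.8, 239.1], [0.0, 0.0, 1.0]] [[0.0007, 0.3257, -0.9455, -0.1432], [1.0, 0.0012, 0.0011, -0.0001], [0.0015, -0.9455, -0.3256, -0.0848], [0.0, 0.0, 0.0, 1.0]] ['image', 'mtx', 'mount', 'shot']
[0.3148 0.2557 0.3104] 0.0556 1.9667
dryer 0.64 [294. 167. 626. 401.] 35027 450.3 289.9
slide_carrier 0.73 [239. 358. 317. 438.] 3688 276.9 394.0
stop_ring 0.68 [348. 337. 400. 420.] 915 370.3 368.7
air_cock 0.66 [302. 302. 389. 395.] 2177 348.2 350.5
```

View pics/g.png

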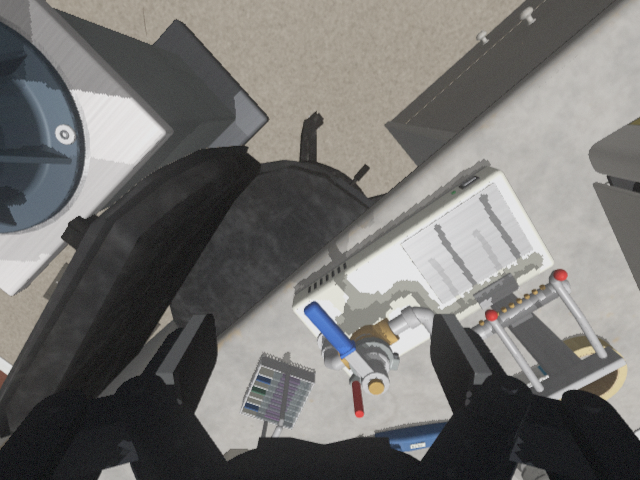

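```bash
python3 - <<'E'
from h import *
import pickle
p,s=pickle.load(open('g.pkl','rb'))
for n,u,v,z in [('tipR',492,315,.199),('tipL',560,275,.199),('pin',360,413,.169),('stem',376,386,.165),('levend',309,306,.155),('FR',294,301,.045),('FL',496,170,.045),('BL',553,265,.045)]:
    print(n,onz(p,(u,v),z,s).round(4))
# model overlay
im=p['image'][:,:,::-1].copy()
def dry(c,yaw,X):
    X=np.atleast_2d(X);Q=np.array([[np.cos(yaw),-np.sin(yaw),0],[np.sin(yaw),np.cos(yaw),0],[0,0,1]]);return X@Q.T+[*c,0]
E
```

```text
tipR [0.4489 0.3084 0.199 ]
tipL [0.4543 0.3644 0.199 ]
pin [0.477  0.1559 0.169 ]
stem [0.466  0.1852 0.165 ]
levend [0.3662 0.1918 0.155 ]
FR [0.3913 0.1385 0.045 ]
FL [0.4221 0.4088 0.045 ]
BL [0.56   0.3965 0.045 ]
```

```bash
python3 plan.py 0.49 0.004 0.25 0.36 8
```

```text
n 8 rel [ 0.4847 -0.      0.0005] d [ 0.1765 -0.2535 -0.0601] per row dr [ 0.0606 -0.      0.0001]
[7.52, -9.05, 37.54]
[7.52, -6.76, 38.02]
[7.51, -4.44, 38.36]
[7.51, -2.11, 38.56]
[7.51, 0.23, 38.61]
[7.51, 2.56, 38.53]
[7.52, 4.89, 38.3]
[7.52, 7.2, 37.94]
```

Call:
apply_moves([
  {"xyz": [5, -9, 37.5], "dr": [0.0605, 0, 0]},
  {"xyz": [5, -6.8, 38], "dr": [0.0605, 0, 0]},
  {"xyz": [5, -4.4, 38.4], "dr": [0.0605, 0, 0]},
  {"xyz": [5, -2.1, 38.6], "dr": [0.0605, 0, 0]},
  {"xyz": [10, 0.2, 38.6], "dr": [0.0605, 0, 0]},
  {"xyz": [10, 2.6, 38.5], "dr": [0.0605, 0, 0]},
  {"xyz": [10, 4.9, 38.3], "dr": [0.0605, 0, 0]},
  {"xyz": [10, 7.2, 37.9], "dr": [0.0605, 0, 0]},
  {"xyz": [0, 0, 0], "dr": [0, 0, 0]},
  {"xyz": [0, 0, 0], "dr": [0, 0, 0]},
])

```text
time: 3.05
eef_pos: [0.4905, 0.0023, 0.2491]
tool_rot: [0.941, 1.359, -0.944]
force: [-0.0, 0.3, -0.2]
grip_width: 0.998
```

```bash
python3 w.py h slide_carrier
```

```text
[0.49   0.0032 0.2497] 0.0286 3.1
slide_carrier 0.77 [284. 148. 371. 273.] 6102 328.8 201.8
```

View pics/h.png

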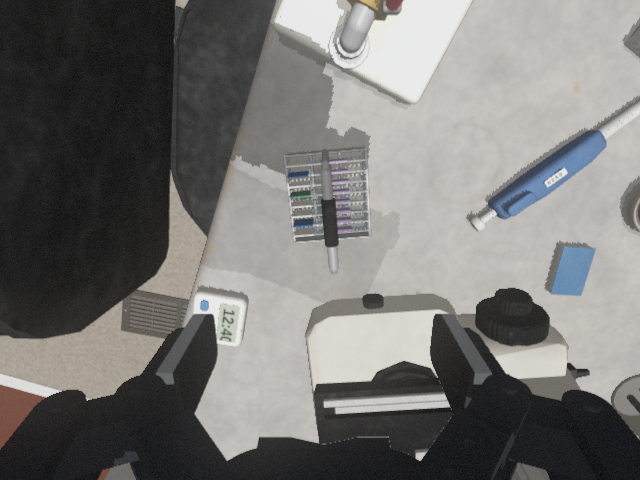

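```bash
python3 - <<'E'
from h import *
import pickle
p,s=pickle.load(open('h.pkl','rb'))
f=lambda u,v:onz(p,(u,v),.11,s)
print([f(*a).round(4).tolist() for a in [(326,178),(334,270),(327.5,200),(331,246),(329,223)]])
a,b=f(326,178),f(334,270);d=a-b;print(np.linalg.norm(d),np.arctan2(-d[0],d[1]),(a+b)/2)
c=p['image'][130:290,250:410,::-1];cv2.imwrite('pics/h2.png',cv2.resize(c,None,fx=3.7,fy=3.7,interpolation=cv2.INTER_CUBIC))
E
```

```text
[[0.4785, 0.0371, 0.11], [0.511, -0.0309, 0.11], [0.4855, 0.0218, 0.11], [0.5013, -0.0123, 0.11], [0.493, 0.005, 0.11]]
0.07539965279629296 0.4460599220053782 [0.49472998 0.00311866 0.11      ]
```

View pics/h2.png

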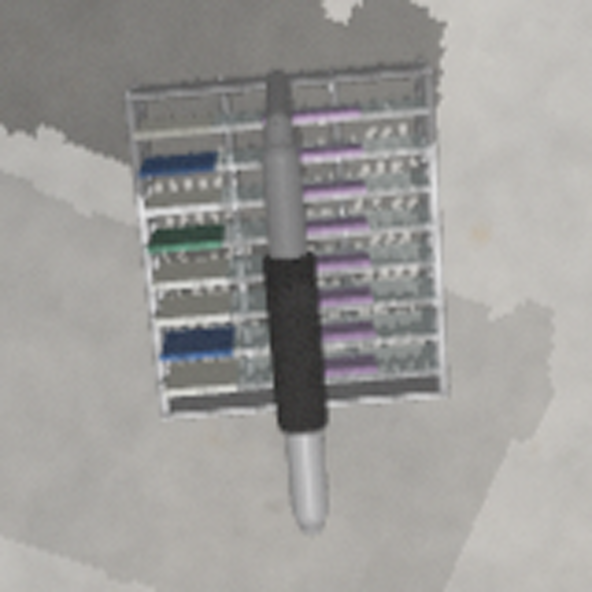

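```bash
python3 plan.py 0.4938 0.0045 0.0915 0.43 5
```

```text
n 5 rel [-0.0695 -0.0002  0.0001] d [ 0.004   0.0004 -0.159 ] per row dr [-0.0139 -0.      0.    ]
[31.81, 0.79, 0.21]
[31.81, 0.79, 0.22]
[31.81, 0.78, 0.23]
[31.81, 0.78, 0.24]
[31.81, 0.78, 0.25]
```

Call:
apply_moves([
  {"xyz": [30, 0.8, 0.2], "dr": [-0.0175, 0, 0]},
  {"xyz": [30, 0.8, 0.2], "dr": [-0.0175, 0, 0]},
  {"xyz": [30, 1.2, 0.3], "dr": [-0.0175, 0, 0]},
  {"xyz": [25, 1.2, 0.4], "dr": [-0.0175, 0, 0]},
  {"xyz": [0, 0, 0], "dr": [0, 0, 0]},
])

```text
time: 3.62
eef_pos: [0.4914, 0.0048, 0.1319]
tool_rot: [0.884, 1.388, -0.889]
force: [-1.1, -0.1, -0.6]
grip_width: 1.004
```

```bash
python3 w.py i
```

```text
[0.4924 0.0046 0.1343] 0.0742 3.6667
```

View pics/i.png

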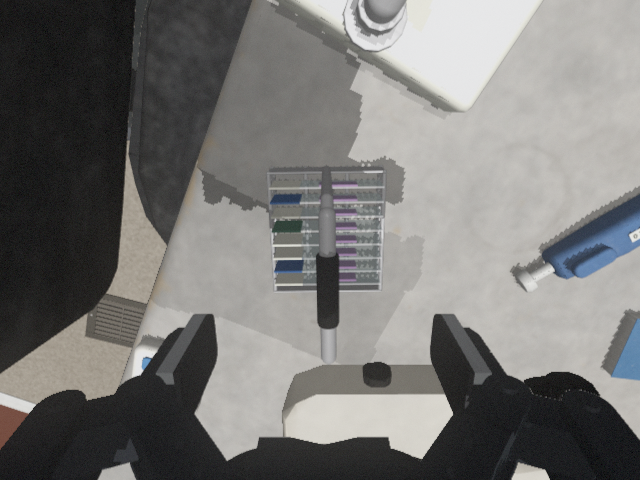

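```bash
python3 - <<'E'
from h import *
import pickle
p,s=pickle.load(open('i.pkl','rb'))
print([onz(p,a,.11,s).round(4).tolist() for a in [(327,254),(328.5,327),(328,290)]])
E
python3 plan.py 0.4938 0.0045 0.0915 0.43 2
```

```text
[[0.4853, 0.0228, 0.11], [0.5027, -0.0131, 0.11], [0.4937, 0.0058, 0.11]]
n 2 rel [-0.0003 -0.0002  0.0006] d [ 0.0001  0.0002 -0.0445] per row dr [-0.0001 -0.0001  0.0003]
[22.24, 0.07, -0.05]
[22.24, 0.07, -0.06]
```

Call:
apply_moves([
  {"xyz": [22, 0, 0], "dr": [0, 0, 0]},
  {"xyz": [20, 0, 0], "dr": [0, 0, 0]},
  {"xyz": [0, 0, 0], "dr": [0, 0, 0]},
])

```text
time: 3.97
eef_pos: [0.4936, 0.0038, 0.0929]
tool_rot: [0.887, 1.383, -0.889]
force: [-1.1, 0.2, -0.3]
grip_width: 1.0
```

Call:
apply_moves([
  {"xyz": [0, 0, 0], "dr": [0, 0, 0]},
  {"xyz": [0, 0, 0], "dr": [0, 0, 0]},
  {"xyz": [0, 0, 0], "dr": [0, 0, 0]},
  {"xyz": [0, 0, 0], "dr": [0, 0, 0]},
  {"xyz": [0, 0, 0], "dr": [0, 0, 0]},
  {"xyz": [0, 0, 0], "dr": [0, 0, 0]},
  {"xyz": [0, 0, 0], "dr": [0, 0, 0]},
  {"xyz": [0, 0, 0], "dr": [0, 0, 0]},
], hand=1)

```text
time: 4.63
eef_pos: [0.4948, 0.0031, 0.0938]
tool_rot: [0.889, 1.381, -0.888]
force: [1.2, 0.3, 4.8]
grip_width: 0.106
```

```bash
python3 w.py j
```

```text
[0.4947 0.0031 0.0937] 0.0022 4.6833
```

View pics/j.png

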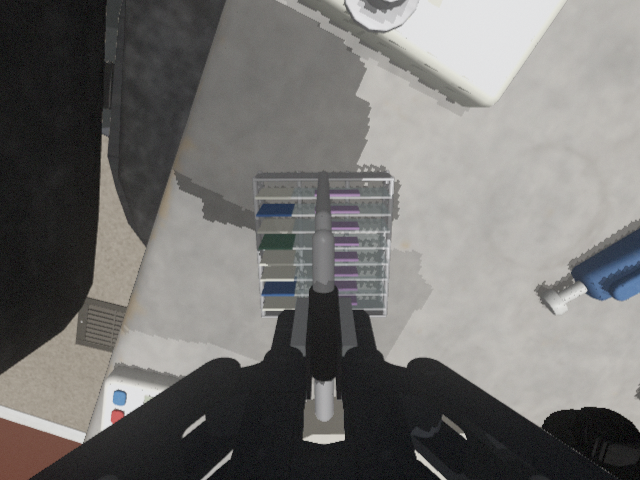

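Call:
apply_moves([
  {"xyz": [-6, 0, 0], "dr": [0, 0, 0]},
  {"xyz": [-15, 0, 0], "dr": [0, 0, 0]},
  {"xyz": [-28, 0, 0], "dr": [0, 0, 0]},
  {"xyz": [-35, 0, 0], "dr": [0, 0, 0]},
  {"xyz": [-35, 0, 0], "dr": [0, 0, 0]},
  {"xyz": [-35, 0, 0], "dr": [0, 0, 0]},
  {"xyz": [-30, 0, 0], "dr": [0, 0, 0]},
  {"xyz": [-20, 0, 0], "dr": [0, 0, 0]},
  {"xyz": [-10, 0, 0], "dr": [0, 0, 0]},
])

```text
time: 5.48
eef_pos: [0.4945, 0.0032, 0.3103]
tool_rot: [0.889, 1.379, -0.887]
force: [-0.9, -0.0, -3.0]
grip_width: 0.101
```

```bash
python3 w.py k; python3 plan.py 0.405 0.337 0.305 -0.095 14
```

```text
[0.4948 0.0032 0.3109] 0.0746 5.5333
n 14 rel [ 5.23e-01  4.00e-04 -2.30e-03] d [-0.0897  0.3338 -0.004 ] per row dr [ 0.0374  0.     -0.0002]
[0.27, 4.07, -24.35]
[0.27, 3.16, -24.49]
[0.27, 2.24, -24.59]
[0.27, 1.32, -24.65]
[0.27, 0.4, -24.68]
[0.27, -0.52, -24.68]
[0.27, -1.45, -24.65]
[0.27, -2.36, -24.57]
[0.27, -3.28, -24.47]
[0.27, -4.19, -24.33]
[0.28, -5.1, -24.16]
[0.28, -6.0, -23.95]
[0.28, -6.89, -23.71]
[0.28, -7.77, -23.43]
```

View pics/k.png

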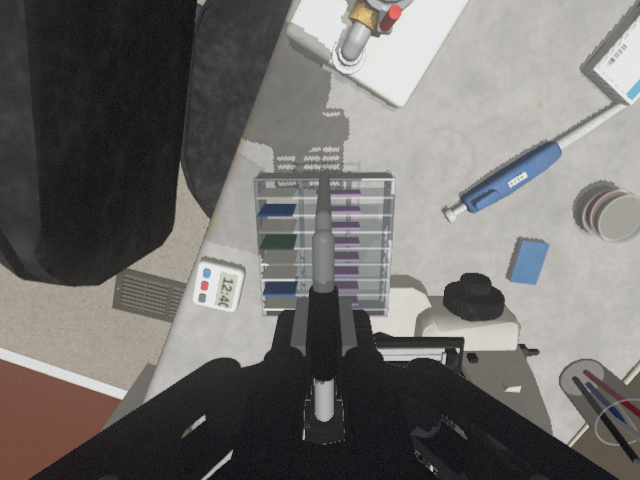

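Call:
apply_moves([
  {"xyz": [0, 0, -12], "dr": [0.02, 0, 0]},
  {"xyz": [0, -5, -22], "dr": [0.037, 0, 0]},
  {"xyz": [-2, -8, -26], "dr": [0.037, 0, 0]},
  {"xyz": [-2, -8, -28], "dr": [0.037, 0, 0]},
  {"xyz": [-2, -8, -28], "dr": [0.037, 0, 0]},
  {"xyz": [0, -8, -28], "dr": [0.037, 0, 0]},
  {"xyz": [0, -8, -28], "dr": [0.037, 0, 0]},
  {"xyz": [0, -8, -28], "dr": [0.037, 0, 0]},
])

```text
time: 6.25
eef_pos: [0.3828, 0.1791, 0.3121]
tool_rot: [1.099, 1.276, -1.102]
force: [0.1, 0.2, -1.5]
grip_width: 0.104
```

```bash
python3 plan.py 0.405 0.337 0.305 -0.095 6
```

```text
n 6 rel [0.2418 0.001  0.0021] d [ 0.0222  0.1579 -0.0071] per row dr [0.0403 0.0002 0.0004]
[1.15, 7.51, -25.5]
[1.16, 6.47, -25.78]
[1.16, 5.43, -26.02]
[1.17, 4.38, -26.22]
[1.18, 3.32, -26.37]
[1.18, 2.25, -26.49]
```

Call:
apply_moves([
  {"xyz": [0, 7, -26], "dr": [0.035, 0, 0]},
  {"xyz": [1, 6, -26], "dr": [0.035, 0, 0]},
  {"xyz": [1, 5, -26], "dr": [0.035, 0, 0]},
  {"xyz": [1, 4, -24], "dr": [0.035, 0, 0]},
  {"xyz": [1, 2, -20], "dr": [0.035, 0, 0]},
  {"xyz": [0, 0, -10], "dr": [0.02, 0, 0]},
  {"xyz": [0, 0, 0], "dr": [0, 0, 0]},
  {"xyz": [0, 0, 0], "dr": [0, 0, 0]},
])

```text
time: 6.92
eef_pos: [0.3979, 0.3121, 0.3079]
tool_rot: [1.239, 1.188, -1.244]
force: [0.2, -1.2, -2.7]
grip_width: 0.098
```

```bash
python3 w.py l; python3 plan.py 0.405 0.337 0.26 -0.095 3
```

```text
[0.3981 0.3116 0.3083] 0.0163 6.9667
n 3 rel [0.0494 0.0012 0.0011] d [ 0.0068  0.0256 -0.0487] per row dr [0.0165 0.0004 0.0004]
[16.22, 1.9, -8.66]
[16.22, 1.75, -8.68]
[16.22, 1.6, -8.7]
```

View pics/l.png

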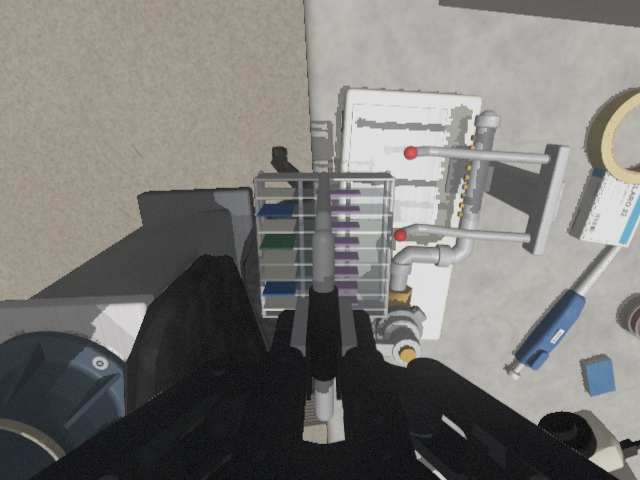

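```bash
cat > tips.py <<'E'
from h import *
import pickle,sys
p,s=pickle.load(open(sys.argv[1]+'.pkl','rb'))
im=p['image'].astype(int);m=((im[...,0]>140)&(im[...,1]<70)&(im[...,2]<70)).astype(np.uint8)
n,l,st,c=cv2.connectedComponentsWithStats(m)
M=R.from_rotvec(s['tool_rot']).as_matrix();print('tool yaw',np.arctan2(M[1,1],M[0,1]).round(4),'x axis',M[:,0].round(4))
t=[]
for i in range(1,n):
    if st[i,4]>30: w=onz(p,c[i],.199,s);print(c[i].round(1),st[i,4],w.round(4));t.append(w)
if len(t)==2:
    L,Rr=(t[0],t[1]) if t[0][1]>t[1][1] else (t[1],t[0])
    d=L-Rr;yaw=np.arctan2(-d[0],d[1]);seat=(L+Rr)/2+.020*np.array([np.cos(yaw),np.sin(yaw),0]);print('sep',np.linalg.norm(d).round(4),'yaw',yaw.round(4),'seat',seat.round(4))
E
python3 tips.py l; python3 tips.py g
```

```text
tool yaw -0.045 x axis [-0.0017 -0.0017 -1.    ]
tool yaw 0.8389 x axis [ 2.e-04  4.e-04 -1.e+00]
[559.  273.7] 31 [0.4528 0.3645 0.199 ]
[490.5 314. ] 35 [0.4474 0.3081 0.199 ]
sep 0.0566 yaw -0.0969 seat [0.47   0.3343 0.199 ]
```

```bash
sed -i 's/>140)&(im\[...,1\]<70)&(im\[...,2\]<70)/>130)\&(im[...,1]<85)\&(im[...,2]<85)\&(im[...,0]>im[...,1]*2)/' tips.py; python3 tips.py l; python3 tips.py g
```

```text
tool yaw -0.045 x axis [-0.0017 -0.0017 -1.    ]
[408.6 152.2] 45 [0.4554 0.3664 0.199 ]
[400.  235.2] 87 [0.4509 0.3093 0.199 ]
sep 0.0573 yaw -0.0778 seat [0.4731 0.3363 0.199 ]
tool yaw 0.8389 x axis [ 2.e-04  4.e-04 -1.e+00]
[560.4 274.6] 81 [0.4542 0.3648 0.199 ]
[491.4 315.1] 74 [0.4486 0.308  0.199 ]
[358.9 413.1] 37 [0.4527 0.1717 0.199 ]
```

```bash
python3 plan.py 0.398 0.334 0.206 -0.088 5
```

```text
n 5 rel [0.0424 0.0012 0.0011] d [-0.0002  0.0226 -0.1027] per row dr [0.0085 0.0002 0.0002]
[20.53, -0.22, -4.54]
[20.53, -0.26, -4.54]
[20.53, -0.31, -4.53]
[20.54, -0.35, -4.52]
[20.54, -0.39, -4.51]
```

Call:
apply_moves([
  {"xyz": [10, 0, -4.5], "dr": [0.007, 0, 0]},
  {"xyz": [20, -0.3, -4.5], "dr": [0.007, 0, 0]},
  {"xyz": [22, -0.3, -4.5], "dr": [0.007, 0, 0]},
  {"xyz": [22, -0.3, -4.5], "dr": [0.007, 0, 0]},
  {"xyz": [18, -0.4, -4.5], "dr": [0.007, 0, 0]},
  {"xyz": [10, 0, 0], "dr": [0.007, 0, 0]},
  {"xyz": [0, 0, 0], "dr": [0, 0, 0]},
  {"xyz": [0, 0, 0], "dr": [0, 0, 0]},
])

```text
time: 7.68
eef_pos: [0.3985, 0.3342, 0.2073]
tool_rot: [1.273, 1.166, -1.275]
force: [0.6, -0.3, -1.8]
grip_width: 0.101
```

```bash
python3 w.py m; python3 tips.py m;python3 - <<'E'
from h import *
p,s=shot('side','m_s');cv2.imwrite('pics/m_s.png',cv2.resize(p['image'][120:320,200:380,::-1],None,fx=3,fy=3,interpolation=cv2.INTER_CUBIC))
E
```

```text
[0.3989 0.3346 0.208 ] 0.0166 7.7333
tool yaw -0.0883 x axis [ 6.e-04  4.e-04 -1.e+00]
[453.  226.1] 204 [0.4558 0.3674 0.199 ]
[439.4 342.8] 187 [0.4507 0.3101 0.199 ]
sep 0.0574 yaw -0.0894 seat [0.4732 0.337  0.199 ]
```

View pics/m.png

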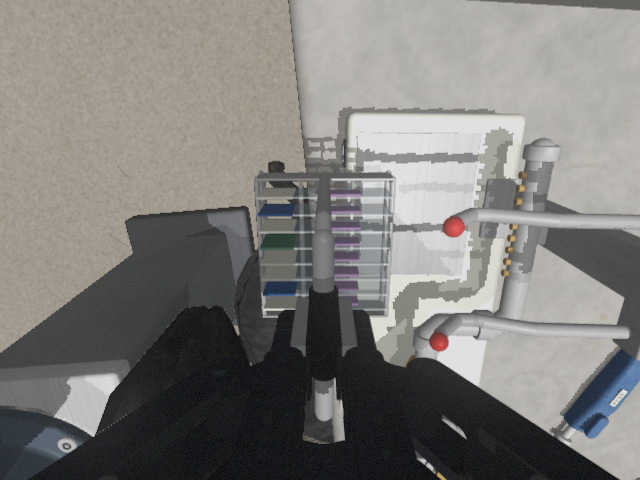

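View pics/m_s.png

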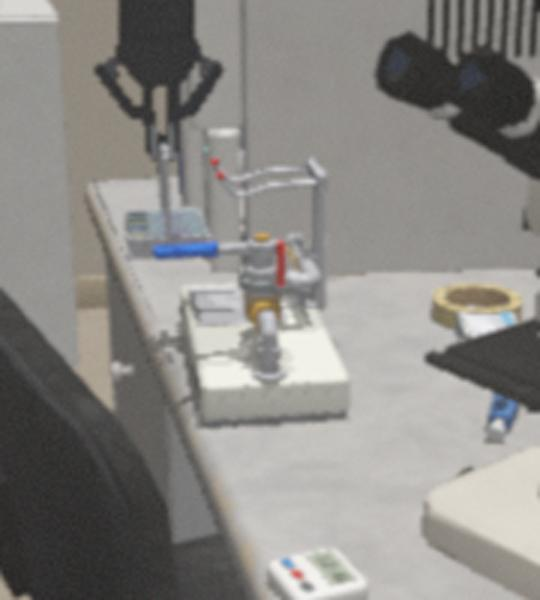

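```bash
python3 - <<'E'
from h import *
import pickle
p,s=pickle.load(open('m.pkl','rb'))
print([onz(p,a,.2243,s).round(4).tolist() for a in [(322,240),(323,287),(323,380),(323,333),(323,420)]])
p,s=pickle.load(open('j.pkl','rb'))
print(s['eef_pos'],[onz(p,a,.11,s).round(4).tolist() for a in [(323,287),(323,380),(323,420)]])
E
python3 plan.py 0.4722 0.335 0.208 -0.089 5
```

```text
[[0.4012, 0.3749, 0.2243], [0.3999, 0.3564, 0.2243], [0.3961, 0.3146, 0.2243], [0.3981, 0.3367, 0.2243], [0.3942, 0.2941, 0.2243]]
[0.49474861 0.00313614 0.09374044] [[0.4849, 0.023, 0.11], [0.5023, -0.0152, 0.11], [0.5108, -0.034, 0.11]]
n 5 rel [ 0.0007 -0.0013 -0.0014] d [ 0.073   0.0001 -0.0005] per row dr [ 0.0001 -0.0003 -0.0003]
[0.12, 14.54, -1.31]
[0.12, 14.54, -1.31]
[0.11, 14.54, -1.31]
[0.11, 14.54, -1.31]
[0.1, 14.54, -1.31]
```

Call:
apply_moves([
  {"xyz": [0, 7, -0.8], "dr": [0, 0, 0]},
  {"xyz": [0, 14, -1.5], "dr": [0, 0, 0]},
  {"xyz": [0, 16, -1.7], "dr": [0, 0, 0]},
  {"xyz": [0, 16, -1.7], "dr": [0, 0, 0]},
  {"xyz": [0, 14, -1.5], "dr": [0, 0, 0]},
  {"xyz": [0, 7.5, -0.8], "dr": [0, 0, 0]},
  {"xyz": [0, 0, 0], "dr": [0, 0, 0]},
  {"xyz": [0, 0, 0], "dr": [0, 0, 0]},
])

```text
time: 8.5
eef_pos: [0.4736, 0.336, 0.2073]
tool_rot: [1.274, 1.166, -1.274]
force: [-0.2, 0.7, -2.0]
grip_width: 0.101
```

```bash
python3 w.py n; python3 tips.py n;python3 - <<'E'
from h import *
p,s=shot('side','m_s');cv2.imwrite('pics/n_s.png',cv2.resize(p['image'][120:270,220:340,::-1],None,fx=5,fy=4,interpolation=cv2.INTER_CUBIC))
E
```

```text
[0.4732 0.336  0.2073] 0.0113 8.55
tool yaw -0.0882 x axis [-5.e-04 -2.e-04 -1.e+00]
[282.6 245. ] 268 [0.4576 0.3671 0.199 ]
```

View pics/n.png

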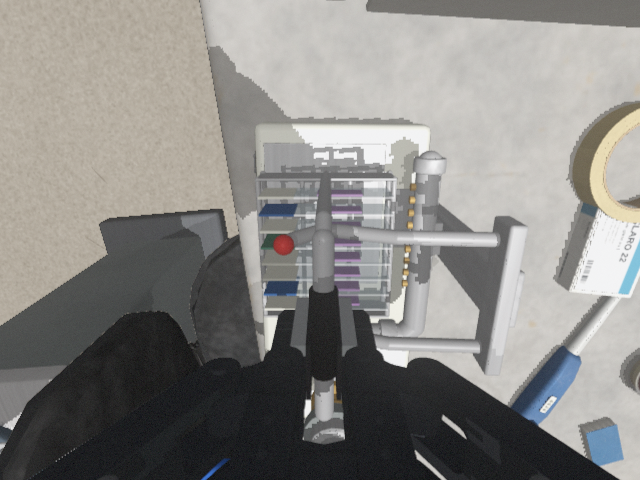

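View pics/n_s.png

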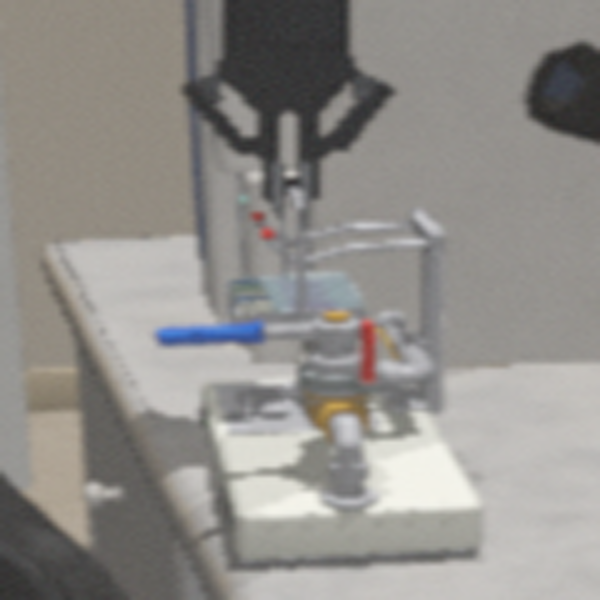

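Call:
apply_moves([
  {"xyz": [6, 0, 0], "dr": [0, 0, 0]},
  {"xyz": [10, 0, 0], "dr": [0, 0, 0]},
  {"xyz": [10, 0, 0], "dr": [0, 0, 0]},
  {"xyz": [8, 0, 0], "dr": [0, 0, 0]},
  {"xyz": [3, 0, 0], "dr": [0, 0, 0]},
  {"xyz": [0, 0, 0], "dr": [0, 0, 0]},
  {"xyz": [0, 0, 0], "dr": [0, 0, 0]},
])

```text
time: 9.23
eef_pos: [0.4734, 0.3361, 0.17]
tool_rot: [1.273, 1.166, -1.274]
force: [-0.0, -0.5, -1.0]
grip_width: 0.101
```

```bash
python3 w.py o; python3 tips.py o;python3 - <<'E'
from h import *
p,s=shot('side','m_s');cv2.imwrite('pics/o_s.png',cv2.resize(p['image'][120:270,220:340,::-1],None,fx=5,fy=4,interpolation=cv2.INTER_CUBIC))
E
```

```text
[0.4736 0.3363 0.1704] 0.0077 9.2833
tool yaw -0.088 x axis [ 1.e-04  0.e+00 -1.e+00]
[270.3 282.4] 430 [0.4578 0.3674 0.199 ]
```

View pics/o.png

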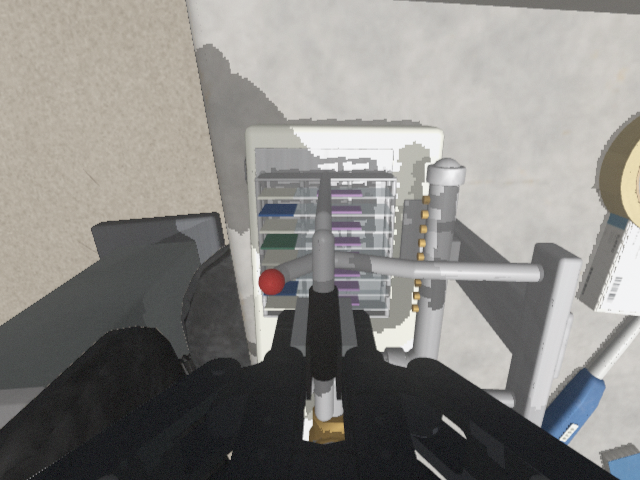

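View pics/o_s.png

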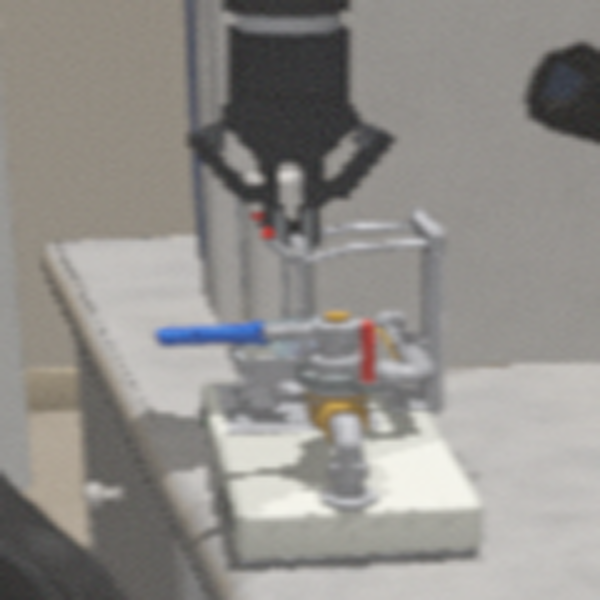

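Call:
apply_moves([
  {"xyz": [2, 0, 0], "dr": [0, 0, 0]},
  {"xyz": [2, 0, 0], "dr": [0, 0, 0]},
  {"xyz": [1, 0, 0], "dr": [0, 0, 0]},
  {"xyz": [0, 0, 0], "dr": [0, 0, 0]},
])

```text
time: 9.72
eef_pos: [0.4737, 0.3363, 0.1653]
tool_rot: [1.274, 1.166, -1.273]
force: [0.1, -0.4, -1.4]
grip_width: 0.1
```

Call:
apply_moves([
  {"xyz": [1, 0, 0], "dr": [0, 0, 0]},
  {"xyz": [0.5, 0, 0], "dr": [0, 0, 0]},
  {"xyz": [0, 0, 0], "dr": [0, 0, 0]},
])

```text
time: 9.97
eef_pos: [0.4741, 0.3364, 0.1644]
tool_rot: [1.275, 1.166, -1.272]
force: [1.7, -0.8, 4.5]
grip_width: 0.106
```

Call:
apply_moves([
  {"xyz": [0, 0, 0], "dr": [0, 0, 0]},
  {"xyz": [0, 0, 0], "dr": [0, 0, 0]},
  {"xyz": [0, 0, 0], "dr": [0, 0, 0]},
  {"xyz": [0, 0, 0], "dr": [0, 0, 0]},
  {"xyz": [0, 0, 0], "dr": [0, 0, 0]},
], hand=0.1)

```text
time: 10.38
eef_pos: [0.4733, 0.3361, 0.1636]
tool_rot: [1.273, 1.166, -1.274]
force: [0.1, 0.1, -0.1]
grip_width: 0.446
```

```bash
python3 w.py q
```

```text
[0.4734 0.3362 0.1636] 0.0023 10.4333
```

View pics/q.png

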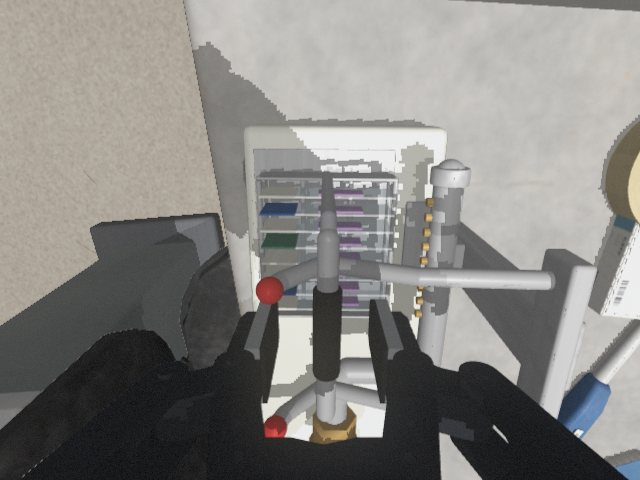

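Call:
apply_moves([
  {"xyz": [-5, 0, 0], "dr": [0, 0, 0]},
  {"xyz": [-15, 0, 0], "dr": [0, 0, 0]},
  {"xyz": [-25, 0, 0], "dr": [0, 0, 0]},
  {"xyz": [-25, 0, 0], "dr": [0, 0, 0]},
  {"xyz": [-20, 0, 0], "dr": [0, 0, 0]},
  {"xyz": [-15, 0, 0], "dr": [0, 0, 0]},
  {"xyz": [0, 0, 0], "dr": [0, 0, 0]},
])

```text
time: 11.07
eef_pos: [0.4745, 0.3369, 0.2725]
tool_rot: [1.278, 1.166, -1.269]
force: [-0.2, 0.4, -0.4]
grip_width: 0.452
```

```bash
python3 w.py r slide_carrier; python3 - <<'E'
from h import *
p,s=shot('side','m_s');cv2.imwrite('pics/r_s.png',cv2.resize(p['image'][120:270,220:340,::-1],None,fx=5,fy=4,interpolation=cv2.INTER_CUBIC))
E
```

```text
[0.4742 0.3367 0.2705] 0.057 11.1167
slide_carrier 0.88 [274. 154. 371. 300.] 8743 322.0 213.3
```

View pics/r.png

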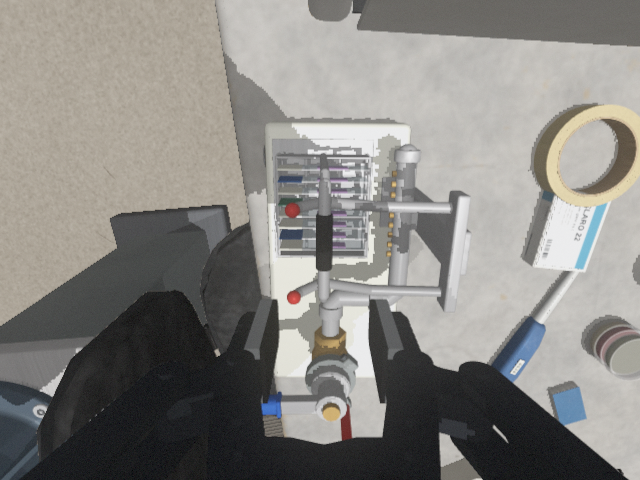

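View pics/r_s.png

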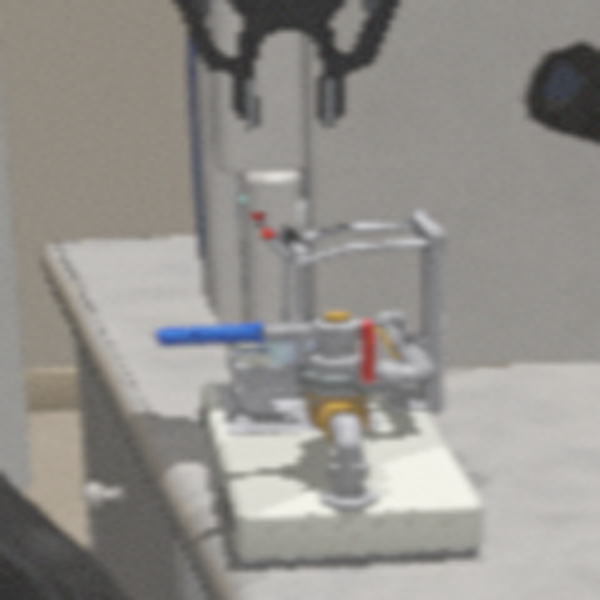

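```bash
python3 plan.py 0.388 0.19 0.26 1.48 14; python3 - <<'E'
from h import *
import pickle
p,s=pickle.load(open('r.pkl','rb'));print(onz(p,(331,412),.168,s))
E
```

```text
n 14 rel [-1.568e+00 -1.000e-04  1.700e-03] d [-0.0852 -0.1459 -0.0078] per row dr [-1.12e-01 -0.00e+00  1.00e-04]
[0.57, -5.14, 10.92]
[0.57, -6.33, 10.27]
[0.57, -7.44, 9.5]
[0.57, -8.46, 8.61]
[0.57, -9.37, 7.61]
[0.57, -10.16, 6.52]
[0.57, -10.82, 5.34]
[0.57, -11.35, 4.1]
[0.57, -11.74, 2.8]
[0.56, -11.98, 1.47]
[0.56, -12.07, 0.13]
[0.56, -12.01, -1.22]
[0.56, -11.8, -2.56]
[0.56, -11.44, -3.86]
[0.46638087 0.18751095 0.168     ]
```

Call:
apply_moves([
  {"xyz": [0, -5.1, 10.9], "dr": [-0.112, 0, 0]},
  {"xyz": [0, -6.3, 10.3], "dr": [-0.112, 0, 0]},
  {"xyz": [0, -7.4, 9.5], "dr": [-0.112, 0, 0]},
  {"xyz": [0, -8.5, 8.6], "dr": [-0.112, 0, 0]},
  {"xyz": [0, -9.4, 7.6], "dr": [-0.112, 0, 0]},
  {"xyz": [1, -10.2, 6.5], "dr": [-0.112, 0, 0]},
  {"xyz": [1, -10.8, 5.3], "dr": [-0.112, 0, 0]},
  {"xyz": [1, -11.4, 4.1], "dr": [-0.112, 0, 0]},
  {"xyz": [1, -11.7, 2.8], "dr": [-0.112, 0, 0]},
  {"xyz": [1, -12, 1.5], "dr": [-0.112, 0, 0]},
], hand=-0.1)

```text
time: 12.1
eef_pos: [0.4118, 0.2312, 0.2626]
tool_rot: [0.417, 1.532, -0.419]
force: [-0.6, -0.3, 0.9]
grip_width: 0.551
```

Call:
apply_moves([
  {"xyz": [1, -12, 0.1], "dr": [-0.112, 0, 0]},
  {"xyz": [1, -12, -1.2], "dr": [-0.112, 0, 0]},
  {"xyz": [1, -11.8, -2.6], "dr": [-0.112, 0, 0]},
  {"xyz": [1, -11.4, -3.9], "dr": [-0.112, 0, 0]},
  {"xyz": [0, 0, 0], "dr": [0, 0, 0]},
  {"xyz": [0, 0, 0], "dr": [0, 0, 0]},
  {"xyz": [0, 0, 0], "dr": [0, 0, 0]},
])

```text
time: 12.68
eef_pos: [0.3884, 0.1906, 0.2594]
tool_rot: [0.074, 1.57, -0.074]
force: [1.2, -0.3, -1.0]
grip_width: 0.551
```

```bash
python3 w.py t air_cock stop_ring; python3 -c "
from h import *
s=robot.read_state();print(s['qpos'],s['tool_rot'])"
```

```text
[0.3885 0.1908 0.2595] 0.015 12.7333
air_cock 0.87 [305. 207. 344. 357.] 3580 323.9 285.7
stop_ring 0.7 [278. 290. 355. 370.] 1318 310.4 324.2
[ 4.56477214e-01  7.11514188e-02 -1.45796397e-01  1.35423751e+00
 -3.66310970e-05  5.48229492e-01] [ 0.07188831  1.56991825 -0.07223307]
```

View pics/t.png

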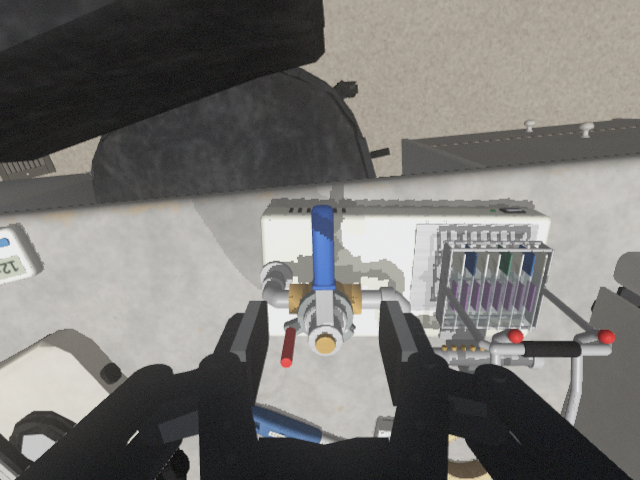

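```bash
python3 - <<'E'
from h import *
import pickle
p,s=pickle.load(open('t.pkl','rb'))
e=onz(p,(322.5,206),.158,s);b=onz(p,(322.5,288),.161,s);print('end',e,'bluestart',b,np.linalg.norm((e-b)[:2]))
m=onz(p,(322.5,247),.159,s);print(m)
d=(b-e)[:2];print('dir',np.arctan2(d[1],d[0]))
print('grip from end', e[:2]+d/np.linalg.norm(d)*.027,'stem', e[:2]+d/np.linalg.norm(d)*.102)
for z in (.16,.165,.17,.175): print(z,onz(p,(325,345),z,s))
print('pin',onz(p,(286,362.5),.169,s))
c=p['image'][190:380,250:410,::-1];cv2.imwrite('pics/t2.png',cv2.resize(c,None,fx=3.1,fy=3.1,interpolation=cv2.INTER_CUBIC))
E
```

```text
end [0.36475122 0.19267576 0.158     ] bluestart [0.42332588 0.18705879 0.161     ] 0.058843359055455687
[0.39328423 0.18993837 0.159     ]
dir -0.0956018939699349
grip from end [0.39162793 0.19009844] stem [0.46628545 0.18293921]
0.16 [0.47119101 0.18434731 0.16      ]
0.165 [0.46775251 0.18465209 0.165     ]
0.17 [0.46431402 0.18495686 0.17      ]
0.175 [0.46087552 0.18526164 0.175     ]
pin [0.4773086  0.15487851 0.169     ]
```

View pics/t2.png

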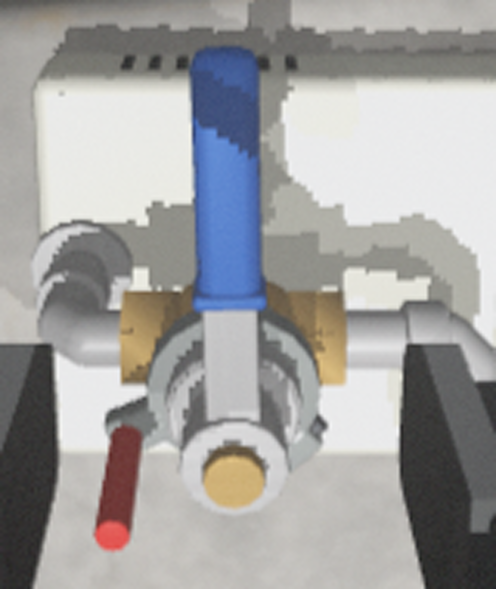

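```bash
python3 plan.py 0.3917 0.1905 0.1385 1.48 4
```

```text
n 4 rel [-0.001  -0.0003  0.0002] d [ 0.0032 -0.0003 -0.1211] per row dr [-0.0002 -0.0001  0.0001]
[30.27, 0.01, 0.81]
[30.27, 0.01, 0.81]
[30.27, 0.01, 0.81]
[30.27, 0.01, 0.8]
```

Call:
apply_moves([
  {"xyz": [20, 0, 0.6], "dr": [0, 0, 0]},
  {"xyz": [30, 0, 0.8], "dr": [0, 0, 0]},
  {"xyz": [30, 0, 0.8], "dr": [0, 0, 0]},
  {"xyz": [25, 0, 0.7], "dr": [0, 0, 0]},
  {"xyz": [16, 0, 0.4], "dr": [0, 0, 0]},
  {"xyz": [0, 0, 0], "dr": [0, 0, 0]},
  {"xyz": [0, 0, 0], "dr": [0, 0, 0]},
])

```text
time: 13.47
eef_pos: [0.3913, 0.1901, 0.1385]
tool_rot: [0.071, 1.571, -0.072]
force: [0.6, 0.1, 0.1]
grip_width: 0.547
```

```bash
python3 w.py u
```

```text
[0.3919 0.1904 0.1394] 0.0174 13.5167
```

View pics/u.png

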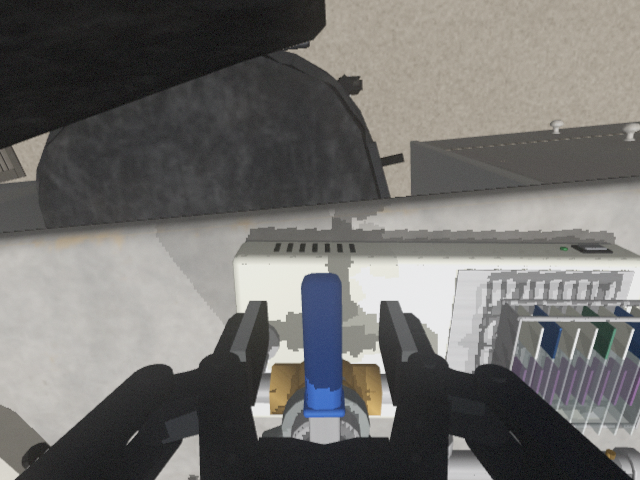

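Lever centred between the pads (col 322). Close.

Call:
apply_moves([
  {"xyz": [0, 0, 0], "dr": [0, 0, 0]},
  {"xyz": [0, 0, 0], "dr": [0, 0, 0]},
  {"xyz": [0, 0, 0], "dr": [0, 0, 0]},
  {"xyz": [0, 0, 0], "dr": [0, 0, 0]},
  {"xyz": [0, 0, 0], "dr": [0, 0, 0]},
], hand=1)

```text
time: 13.98
eef_pos: [0.3919, 0.1903, 0.1394]
tool_rot: [0.072, 1.569, -0.071]
force: [-0.7, 0.7, 3.4]
grip_width: 0.162
```

Call:
apply_moves([
  {"xyz": [3, 0, 0], "dr": [0, 0, 0]},
  {"xyz": [3, 0, 0], "dr": [0, 0, 0]},
  {"xyz": [0, 0, 0], "dr": [0, 0, 0]},
])

```text
time: 14.23
eef_pos: [0.3918, 0.1903, 0.1328]
tool_rot: [0.071, 1.569, -0.071]
force: [-1.5, 1.1, 7.5]
grip_width: 0.162
```

Call:
apply_moves([
  {"xyz": [1, 0, 0], "dr": [0, 0, 0]},
  {"xyz": [0.6, 0, 0], "dr": [0, 0, 0]},
  {"xyz": [0, 0, 0], "dr": [0, 0, 0]},
])

```text
time: 14.48
eef_pos: [0.3918, 0.1904, 0.1315]
tool_rot: [0.072, 1.569, -0.071]
force: [-2.2, 0.2, 8.0]
grip_width: 0.163
```

```bash
cat > arc.py <<'E'
# rows along arc: lever angle increments; cx cy, dtheta per row, n
import sys
from h import *
r,dt,n=map(float,sys.argv[1:4])
# tool down; +theta about world z = -dr about tool x. lever outward dir = tool -z ; ccw tangent = ?
s=robot.read_state();M=R.from_rotvec(s['tool_rot']).as_matrix()
C=np.array([.4665,.1835]);v=np.array(s['eef_pos'])[:2]-C
print('r',np.linalg.norm(v),'az',np.arctan2(v[1],v[0])%(2*np.pi),'theta_az',(np.arctan2(v[1],v[0])%(2*np.pi))-np.pi+.0895,'theta_tool',(np.arctan2(M[1,1],M[0,1])%(2*np.pi))-np.pi/2+.0895,'outward.toolz',(v@M[:2,2]).round(4),'tang.tooly',(np.array([-v[1],v[0]])@M[:2,1]).round(4))
# local displacement for a rotation dt about centre located at distance r along tool +z
print('row: y',-1000*r*np.sin(dt),'z',1000*r*(1-np.cos(dt)),'dr x',-dt)
E
python3 arc.py .075 .1 1
```

```text
r 0.0750593583738377 az 3.0498572564575586 theta_az -0.0022353971322345567 theta_tool -0.0010313210441225407 outward.toolz -0.0751 tang.tooly -0.0751
row: y -7.487506248512112 z 0.37468760414806346 dr x -0.1
```

Call:
apply_moves([
  {"xyz": [0, -3.7, 0.1], "dr": [-0.05, 0, 0]},
  {"xyz": [0, -3.7, 0.1], "dr": [-0.05, 0, 0]},
  {"xyz": [0, 0, 0], "dr": [0, 0, 0]},
])

```text
time: 14.73
eef_pos: [0.3916, 0.1829, 0.1317]
tool_rot: [-0.009, 1.57, 0.01]
force: [-2.1, 2.3, 7.9]
grip_width: 0.16
```

```bash
python3 arc.py .075 .1 1
```

```text
r 0.07494167275403173 az 3.149899889449919 theta_az 0.09780723586012594 theta_tool 0.10163690384226207 outward.toolz -0.0749 tang.tooly -0.0749
row: y -7.487506248512112 z 0.37468760414806346 dr x -0.1
```

Call:
apply_moves([
  {"xyz": [0, -3.7, 0.1], "dr": [-0.05, 0, 0]},
  {"xyz": [0, -3.7, 0.1], "dr": [-0.05, 0, 0]},
  {"xyz": [0, -3.7, 0.1], "dr": [-0.05, 0, 0]},
  {"xyz": [0, -3.8, 0.1], "dr": [-0.05, 0, 0]},
  {"xyz": [0, 0, 0], "dr": [0, 0, 0]},
])

```text
time: 15.15
eef_pos: [0.3934, 0.1679, 0.1317]
tool_rot: [-0.166, 1.563, 0.167]
force: [-2.9, 1.2, 7.0]
grip_width: 0.161
```

```bash
python3 arc.py .075 .1 1
```

```text
r 0.0747777939715297 az 3.3514361083365736 theta_az 0.2993434547467805 theta_tool 0.3014424818988909 outward.toolz -0.0748 tang.tooly -0.0748
row: y -7.487506248512112 z 0.37468760414806346 dr x -0.1
```

Call:
apply_moves([
  {"xyz": [0, -7.5, 0.4], "dr": [-0.1, 0, 0]},
  {"xyz": [0, -7.5, 0.4], "dr": [-0.1, 0, 0]},
  {"xyz": [0, -7.5, 0.4], "dr": [-0.1, 0, 0]},
  {"xyz": [0, -7.5, 0.4], "dr": [-0.1, 0, 0]},
  {"xyz": [0, -7.5, 0.4], "dr": [-0.1, 0, 0]},
  {"xyz": [0, 0, 0], "dr": [0, 0, 0]},
])

```text
time: 15.65
eef_pos: [0.4105, 0.1342, 0.1317]
tool_rot: [-0.559, 1.496, 0.559]
force: [-1.4, 1.4, 7.1]
grip_width: 0.159
```

```bash
python3 arc.py .075 .1 1; python3 w.py v
```

```text
r 0.07456733223147753 az 3.8632302820523856 theta_az 0.8111376284625925 theta_tool 0.8041968398558826 outward.toolz -0.0746 tang.tooly -0.0746
row: y -7.487506248512112 z 0.37468760414806346 dr x -0.1
[0.4104 0.1344 0.1317] 0.0535 15.7
```

View pics/v.png

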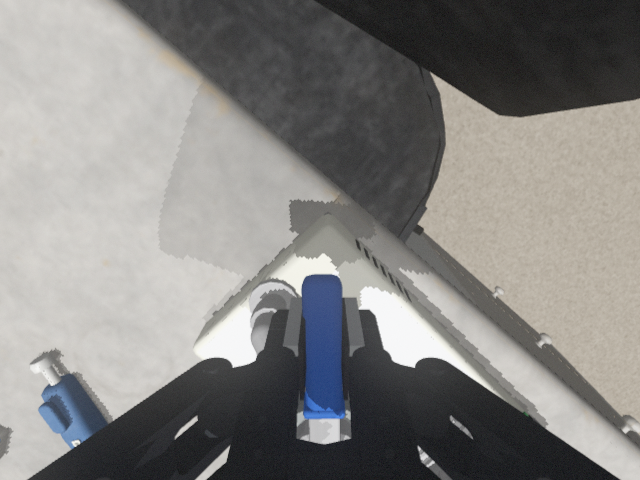

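Call:
apply_moves([
  {"xyz": [0, -7.5, 0.4], "dr": [-0.1, 0, 0]},
  {"xyz": [0, -7.5, 0.4], "dr": [-0.1, 0, 0]},
  {"xyz": [0, -7.5, 0.4], "dr": [-0.1, 0, 0]},
  {"xyz": [0, -7.5, 0.4], "dr": [-0.1, 0, 0]},
  {"xyz": [0, -6, 0.2], "dr": [-0.08, 0, 0]},
  {"xyz": [0, 0, 0], "dr": [0, 0, 0]},
])

```text
time: 16.25
eef_pos: [0.4399, 0.1138, 0.1316]
tool_rot: [-0.927, 1.363, 0.926]
force: [0.2, 0.4, 7.8]
grip_width: 0.161
```

```bash
python3 arc.py .075 .1 1
```

```text
r 0.0746098252580448 az 4.348442279235858 theta_az 1.2963496256460647 theta_tool 1.2830184682878072 outward.toolz -0.0746 tang.tooly -0.0746
row: y -7.487506248512112 z 0.37468760414806346 dr x -0.1
```

Call:
apply_moves([
  {"xyz": [0, -3, 0], "dr": [-0.04, 0, 0]},
  {"xyz": [0, -2.2, 0], "dr": [-0.03, 0, 0]},
  {"xyz": [0, 0, 0], "dr": [0, 0, 0]},
])

```text
time: 16.5
eef_pos: [0.4444, 0.1122, 0.1317]
tool_rot: [-0.978, 1.338, 0.977]
force: [-0.2, 0.9, 7.4]
grip_width: 0.155
```

```bash
python3 arc.py .075 .1 1
```

```text
r 0.07463283794218814 az 4.4121845987577215 theta_az 1.3600919451679283 theta_tool 1.3500120020270645 outward.toolz -0.0746 tang.tooly -0.0746
row: y -7.487506248512112 z 0.37468760414806346 dr x -0.1
```

Call:
apply_moves([
  {"xyz": [0, -2.2, 0], "dr": [-0.03, 0, 0]},
  {"xyz": [0, -2.2, 0], "dr": [-0.03, 0, 0]},
  {"xyz": [0, 0, 0], "dr": [0, 0, 0]},
])

```text
time: 16.75
eef_pos: [0.4487, 0.111, 0.1318]
tool_rot: [-1.023, 1.315, 1.022]
force: [0.5, 1.0, 7.5]
grip_width: 0.157
```

Call:
apply_moves([
  {"xyz": [0, -1.5, 0], "dr": [-0.02, 0, 0]},
  {"xyz": [0, -1.5, 0], "dr": [-0.02, 0, 0]},
  {"xyz": [0, 0, 0], "dr": [0, 0, 0]},
])

```text
time: 17.0
eef_pos: [0.4516, 0.1103, 0.1318]
tool_rot: [-1.052, 1.3, 1.052]
force: [-0.1, 0.1, 7.9]
grip_width: 0.158
```

Call:
apply_moves([
  {"xyz": [0, -1.5, 0], "dr": [-0.02, 0, 0]},
  {"xyz": [0, -1.5, 0], "dr": [-0.02, 0, 0]},
  {"xyz": [0, 0, 0], "dr": [0, 0, 0]},
])

```text
time: 17.25
eef_pos: [0.4545, 0.1097, 0.1318]
tool_rot: [-1.082, 1.283, 1.082]
force: [-0.1, 1.1, 7.6]
grip_width: 0.161
```

```bash
python3 arc.py .075 .1 1;python3 w.py x
```

```text
r 0.07471339849060081 az 4.551639079984827 theta_az 1.4995464263950342 theta_tool 1.4894213144829298 outward.toolz -0.0747 tang.tooly -0.0747
row: y -7.487506248512112 z 0.37468760414806346 dr x -0.1
[0.4545 0.1098 0.1318] 0.0068 17.3
```

View pics/x.png

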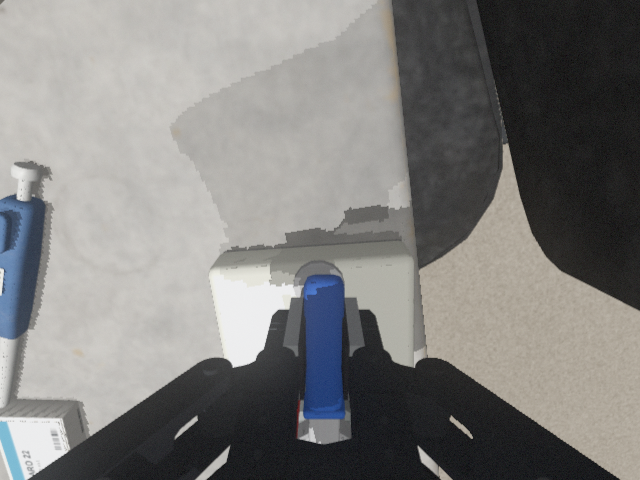

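Call:
apply_moves([
  {"xyz": [0, -1.5, 0], "dr": [-0.02, 0, 0]},
  {"xyz": [0, -1.5, 0], "dr": [-0.02, 0, 0]},
  {"xyz": [0, 0, 0], "dr": [0, 0, 0]},
])

```text
time: 17.6
eef_pos: [0.4575, 0.1093, 0.1318]
tool_rot: [-1.112, 1.266, 1.111]
force: [0.8, 2.0, 7.4]
grip_width: 0.162
```

Call:
apply_moves([
  {"xyz": [0, -1.5, 0], "dr": [-0.02, 0, 0]},
  {"xyz": [0, 0, 0], "dr": [0, 0, 0]},
])

```text
time: 17.77
eef_pos: [0.459, 0.1091, 0.1318]
tool_rot: [-1.127, 1.257, 1.126]
force: [0.6, 0.8, 8.6]
grip_width: 0.162
```

Call:
apply_moves([
  {"xyz": [0, -1.5, 0], "dr": [-0.02, 0, 0]},
  {"xyz": [0, 0, 0], "dr": [0, 0, 0]},
])

```text
time: 17.93
eef_pos: [0.4605, 0.109, 0.1318]
tool_rot: [-1.142, 1.249, 1.141]
force: [0.1, 1.6, 7.0]
grip_width: 0.161
```

```bash
python3 arc.py .075 .1 1
```

```text
r 0.0747769894538156 az 4.6318210867128276 theta_az 1.5797284331230343 theta_tool 1.5693297220516607 outward.toolz -0.0748 tang.tooly -0.0748
row: y -7.487506248512112 z 0.37468760414806346 dr x -0.1
```

Call:
apply_moves([
  {"xyz": [0, -1.5, 0], "dr": [-0.02, 0, 0]},
  {"xyz": [0, 0, 0], "dr": [0, 0, 0]},
])

```text
time: 18.1
eef_pos: [0.462, 0.1088, 0.1318]
tool_rot: [-1.157, 1.24, 1.156]
force: [0.3, 1.6, 7.4]
grip_width: 0.159
```

Call:
apply_moves([
  {"xyz": [0, -1.5, 0], "dr": [-0.02, 0, 0]},
  {"xyz": [0, 0, 0], "dr": [0, 0, 0]},
])

```text
time: 18.27
eef_pos: [0.4635, 0.1088, 0.1318]
tool_rot: [-1.172, 1.23, 1.171]
force: [0.7, 2.3, 7.5]
grip_width: 0.157
```

```bash
python3 arc.py .075 .1 1;python3 -c "
from h import *
s=robot.read_state();print(s['force'],s['moment'])"; python3 w.py y
```

```text
r 0.07478971181247607 az 4.672536005563398 theta_az 1.6204433519736046 theta_tool 1.6093491809002247 outward.toolz -0.0748 tang.tooly -0.0748
row: y -7.487506248512112 z 0.37468760414806346 dr x -0.1
[0.69820807 2.25469973 7.53484701] [ 0.5627738  -0.1575985  -0.20541879]
[0.4635 0.1088 0.1318] 0.0089 18.3167
```

View pics/y.png

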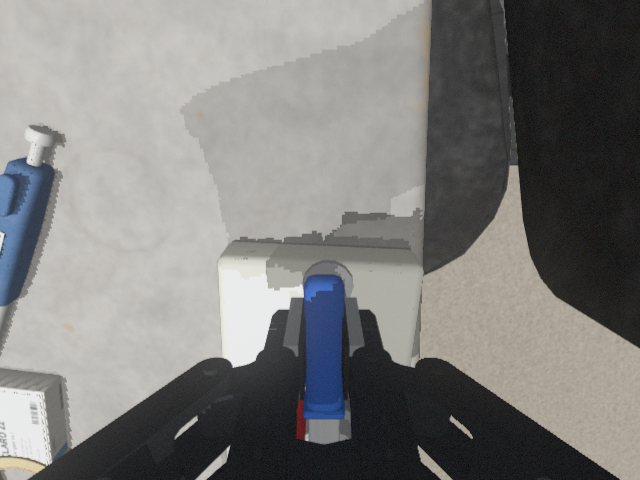

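Call:
apply_moves([
  {"xyz": [0, -1, 0], "dr": [-0.013, 0, 0]},
  {"xyz": [0, 0, 0], "dr": [0, 0, 0]},
])

```text
time: 18.53
eef_pos: [0.4644, 0.1087, 0.1318]
tool_rot: [-1.181, 1.225, 1.18]
force: [-0.2, 2.2, 8.6]
grip_width: 0.157
```

```bash
cat > fm.py <<'E'
from h import *
s=robot.read_state();M=R.from_rotvec(s['tool_rot']).as_matrix();print(s['force'].round(2),s['moment'].round(3),'thtool',(np.arctan2(M[1,1],M[0,1])%(2*np.pi)-np.pi/2+.0895).round(4),s['eef_pos'].round(4))
E
python3 fm.py
```

```text
[-0.17  2.16  8.64] [ 0.641 -0.146 -0.236] thtool 1.622 [0.4644 0.1087 0.1318]
```

Call:
apply_moves([
  {"xyz": [0, -1, 0], "dr": [-0.013, 0, 0]},
  {"xyz": [0, 0, 0], "dr": [0, 0, 0]},
])

```text
time: 18.7
eef_pos: [0.4655, 0.1087, 0.1318]
tool_rot: [-1.191, 1.219, 1.19]
force: [1.5, 1.8, 6.9]
grip_width: 0.156
```

```bash
python3 fm.py
```

```text
[1.54 1.83 6.95] [ 0.617 -0.045 -0.185] thtool 1.6349 [0.4655 0.1087 0.1318]
```

Call:
apply_moves([
  {"xyz": [0, -1, 0], "dr": [-0.013, 0, 0]},
  {"xyz": [0, 0, 0], "dr": [0, 0, 0]},
])

```text
time: 18.87
eef_pos: [0.4664, 0.1087, 0.1318]
tool_rot: [-1.2, 1.213, 1.199]
force: [-0.4, 2.4, 7.3]
grip_width: 0.163
```

```bash
python3 fm.py
```

```text
[-0.4   2.38  7.31] [ 0.63  -0.069 -0.178] thtool 1.648 [0.4664 0.1087 0.1318]
```

Call:
apply_moves([
  {"xyz": [0, -1, 0], "dr": [-0.013, 0, 0]},
  {"xyz": [0, 0, 0], "dr": [0, 0, 0]},
])

```text
time: 19.03
eef_pos: [0.4673, 0.1086, 0.1318]
tool_rot: [-1.21, 1.207, 1.209]
force: [0.3, 1.3, 7.9]
grip_width: 0.162
```

```bash
python3 fm.py
```

```text
[0.35 1.25 7.87] [ 0.636 -0.047 -0.23 ] thtool 1.6609 [0.4673 0.1086 0.1318]
```

Call:
apply_moves([
  {"xyz": [0, -1, 0], "dr": [-0.013, 0, 0]},
  {"xyz": [0, 0, 0], "dr": [0, 0, 0]},
])

```text
time: 19.2
eef_pos: [0.468, 0.1086, 0.1317]
tool_rot: [-1.219, 1.201, 1.219]
force: [-2.2, 1.9, 8.0]
grip_width: 0.159
```

```bash
python3 fm.py; python3 w.py z
```

```text
[-2.19  1.87  7.98] [ 0.667  0.198 -0.266] thtool 1.6738 [0.468  0.1086 0.1317]
[0.468  0.1086 0.1317] 0.0055 19.25
```

View pics/z.png

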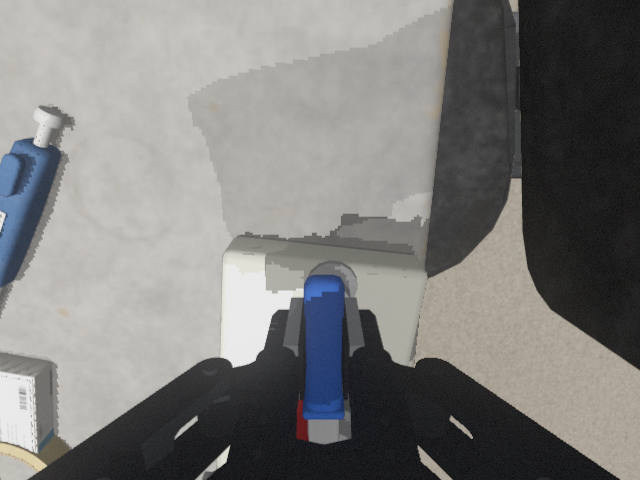

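Call:
apply_moves([
  {"xyz": [0, -1, 0], "dr": [-0.01, 0, 0]},
  {"xyz": [0, 0, 0], "dr": [0, 0, 0]},
])

```text
time: 19.47
eef_pos: [0.4686, 0.1086, 0.1316]
tool_rot: [-1.226, 1.197, 1.227]
force: [-3.2, 1.3, 8.7]
grip_width: 0.158
```

```bash
python3 fm.py
```

```text
[-3.18  1.33  8.71] [ 0.682  0.412 -0.304] thtool 1.6836 [0.4686 0.1086 0.1316]
```

Call:
apply_moves([
  {"xyz": [0, -1, 0], "dr": [0, 0, 0]},
  {"xyz": [0, 0, 0], "dr": [0, 0, 0]},
])

```text
time: 19.63
eef_pos: [0.4688, 0.1085, 0.1315]
tool_rot: [-1.225, 1.198, 1.227]
force: [-5.4, 1.1, 10.0]
grip_width: 0.161
```

```bash
python3 fm.py
```

```text
[-5.36  1.15 10.  ] [ 0.671  0.995 -0.233] thtool 1.6833 [0.4688 0.1085 0.1315]
```

Call:
apply_moves([
  {"xyz": [0, -1, 0], "dr": [0, 0, 0]},
  {"xyz": [0, -1, 0], "dr": [0, 0, 0]},
  {"xyz": [0, 0, 0], "dr": [0, 0, 0]},
])

```text
time: 19.88
eef_pos: [0.4692, 0.1085, 0.1313]
tool_rot: [-1.224, 1.2, 1.23]
force: [-11.2, 1.7, 14.7]
grip_width: 0.163
```

```bash
python3 fm.py
```

```text
[-11.23   1.73  14.67] [0.649 2.074 0.034] thtool 1.6838 [0.4692 0.1085 0.1313]
```

Call:
apply_moves([
  {"xyz": [0, -1, 0], "dr": [0, 0, 0]},
  {"xyz": [0, 0, 0], "dr": [0, 0, 0]},
  {"xyz": [0, 0, 0], "dr": [0, 0, 0]},
])

```text
time: 20.13
eef_pos: [0.4694, 0.1084, 0.1312]
tool_rot: [-1.224, 1.201, 1.231]
force: [-13.9, 1.1, 15.2]
grip_width: 0.162
```

```bash
python3 fm.py
```

```text
[-13.92   1.15  15.21] [0.654 2.66  0.144] thtool 1.6841 [0.4694 0.1084 0.1312]
```

Call:
apply_moves([
  {"xyz": [0, 1.3, 0], "dr": [0, 0, 0]},
  {"xyz": [0, 0, 0], "dr": [0, 0, 0]},
])

```text
time: 20.3
eef_pos: [0.4691, 0.1085, 0.1313]
tool_rot: [-1.225, 1.2, 1.229]
force: [-9.3, 1.7, 11.6]
grip_width: 0.158
```

```bash
python3 fm.py
```

```text
[-9.34  1.74 11.58] [0.602 1.845 0.116] thtool 1.684 [0.4691 0.1085 0.1313]
```

Call:
apply_moves([
  {"xyz": [0, 0, 0], "dr": [0, 0, 0]},
  {"xyz": [0, 0, 0], "dr": [0, 0, 0]},
  {"xyz": [0, 0, 0], "dr": [0, 0, 0]},
  {"xyz": [0, 0, 0], "dr": [0, 0, 0]},
  {"xyz": [0, 0, 0], "dr": [0, 0, 0]},
], hand=-0.1)

```text
time: 20.72
eef_pos: [0.4713, 0.1082, 0.131]
tool_rot: [-1.226, 1.198, 1.226]
force: [0.2, 1.2, -0.5]
grip_width: 0.552
```

Call:
apply_moves([
  {"xyz": [-8, 0, 0], "dr": [0, 0, 0]},
  {"xyz": [-20, 0, 0], "dr": [0, 0, 0]},
  {"xyz": [-30, 0, 0], "dr": [0, 0, 0]},
  {"xyz": [-30, 0, 0], "dr": [0, 0, 0]},
  {"xyz": [-25, 0, 0], "dr": [0, 0, 0]},
  {"xyz": [-15, 0, 0], "dr": [0, 0, 0]},
  {"xyz": [0, 0, 0], "dr": [0, 0, 0]},
  {"xyz": [0, 0, 0], "dr": [0, 0, 0]},
])

```text
time: 21.38
eef_pos: [0.4716, 0.1083, 0.2601]
tool_rot: [-1.227, 1.196, 1.225]
force: [-0.0, 0.8, -0.3]
grip_width: 0.551
```

```bash
python3 fm.py; python3 w.py zz;python3 - <<'E'
from h import *
p,s=shot('side','zs0');cv2.imwrite('pics/zs.png',cv2.resize(p['image'][120:320,220:380,::-1],None,fx=4,fy=3,interpolation=cv2.INTER_CUBIC))
E
```

```text
[-0.03  0.81 -0.32] [-0.003  0.07  -0.043] thtool 1.6836 [0.4716 0.1083 0.2601]
[0.4711 0.1082 0.2591] 0.0247 21.4333
```

View pics/zz.png

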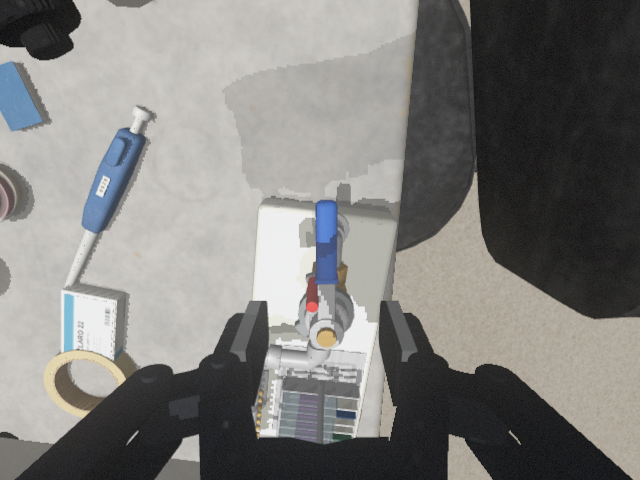

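View pics/zs.png

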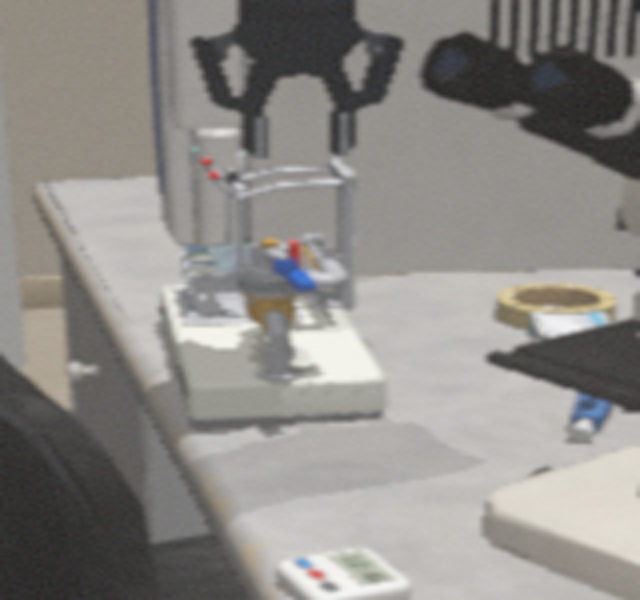

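```bash
python3 - <<'E'
import pickle,cv2
p,s=pickle.load(open('zz.pkl','rb'))
cv2.imwrite('pics/zz2.png',cv2.resize(p['image'][190:360,270:390,::-1],None,fx=4.6,fy=3.5,interpolation=cv2.INTER_CUBIC))
E
```

```text
(no output)
```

View pics/zz2.png

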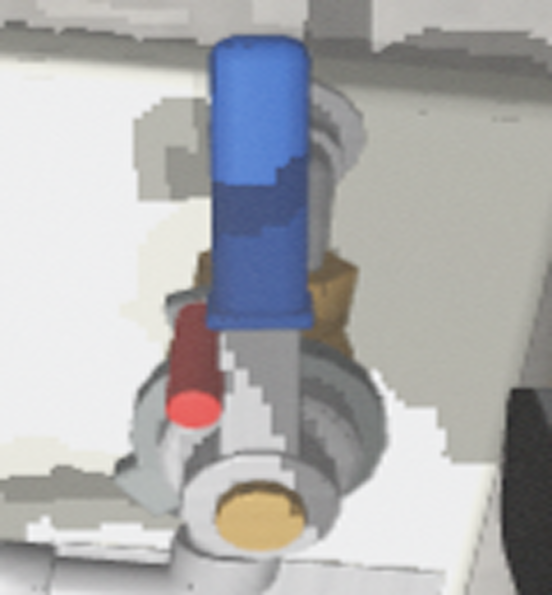

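```bash
python3 - <<'E'
from h import *
p,s=shot('top','fin0');cv2.imwrite('pics/fin.png',cv2.resize(p['image'][190:300,140:380,::-1],None,fx=3.3,fy=3.3,interpolation=cv2.INTER_CUBIC))
print(s['time'],np.abs(s['joint_vel']).max())
E
```

```text
21.5333 0.003007072934521204
```

View pics/fin.png

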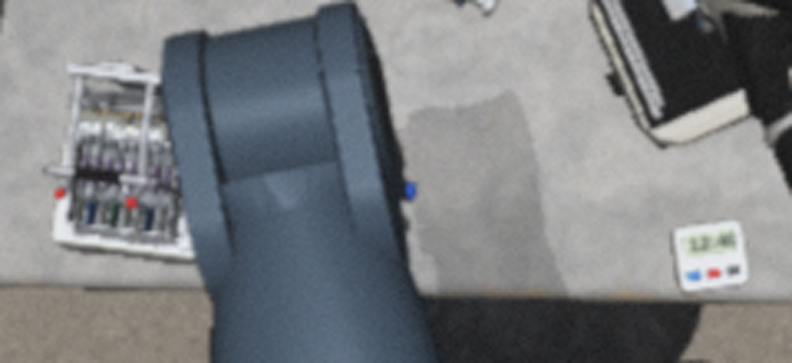

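The carrier hangs on both prongs with its bar just behind the red tips, and the timer has not moved.

```bash
python3 -c "
from bench import robot
print(robot.finish_job())"
```

```text
the job is handed in; nothing more can be done
None
```

The job is done and handed in at about 21.5 s, with no verdict reported.

- **Carrier:** I lifted it by the rubber sleeve and lowered it onto the prongs, with about 5 N at contact. I then released it. Pictures from the wrist, side and top cameras show the bar lying on both prongs behind the red tips.
- **Air cock:** I gripped the lever, pressed it down about 8 mm and turned it to about 1.68 rad. There it stopped moving while the push at the grip rose to about 14 N, against a limit of about 43 N. After I let go, the wrist picture shows the lever's shank against the red pin.
- **End state:** The gripper was clear above everything and the force reading was near zero. The timer had not moved in the last top picture; I did not re-measure the cup or the bottle, but the arm never went near them.

The top camera placed the bracket about 5 mm away from where the wrist camera did. I used the wrist values, and the hanging fitted.

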